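# Lay out the bedside chargers for the night

## Robot

A 6-joint arm with a two-finger parallel gripper is mounted at the origin on the work surface. World frame = base frame: x ahead of the robot, y to its left, z up, the work surface at z = 0. Lengths are in m, angles in rad, forces in N, time in s.
With the tool pointing down it reaches from about 0.35 to 0.975 m from the base axis. Payload 4.9 kg.
Tool frame: the origin (TCP) lies on the front face of the gripper's body, between the roots of the fingers; the fingertips stand 73 mm ahead of it and the grasp point (between the pads) lies 54 mm ahead of it (tip_extent is the distance from the TCP to the fingertips, in m); y points along the fingers, x is the direction in which the jaws open and shut, and the axes are right-handed (so a half turn about y gives the same grasp; the last joint's range is limited). The gripper opens to 85 mm and grips with 20 to 120 N. Pads are 22 mm wide; open, the fingers measure 114 mm over their backs; the gripper's body (76 mm by 85 mm) begins 54 mm behind the grasp point. The pads swing forward as they close: fully open they stand 13 mm farther back than shut.
Start: joints at [-1.27, 0.053, 1.613, -0, 1.476, -0.119], TCP at [0.255, -0.571, 0.304] pointing down, gripper open.
Joint ranges: [-3.01, 3.01], [-1.01, 2.22], [0.06, 2.58], [-1.02, 4.17], [0.09, 2.62], [-3.14, 3.14]. Speed limits (rad/s): [2.57, 2.57, 3.14, 3.14, 3.14, 3.14].

## Interface

Orientations are given as a unit quaternion [w, x, y, z].
In Python, from plant import state, grab_frame, camera_info, job_done, tip_extent gives the robot as it stands.
- The arm moves only by the tool carry_out, never from a script. Its argument "rows" is a list that holds one entry, the list of rows, each a list of 7 numbers: the turn, a rotation vector about the world's x, y, z as a fraction of full scale, then the shift along the world's x, y, z as a fraction of full scale, then the finger opening in mm, from 0 to 85.4. A call has 1 to 5 rows; each row shifts and turns the commanded pose from where the row before left it; what a row does not reach is not made up. Full scale, the value 1, is 40 mm for a shift and 4 degrees for a turn. A row lasts 1/10 s, in which the tool goes at most 50 mm and 8.59 degrees, less where a joint would pass 70% of its speed; a pose out of reach is approached as far as the arm can. A call with a number of a shift or a turn outside -1 to 1 is refused whole. A call with a gripper value outside its range is refused whole. The fingers move at their own pace and stop on an object; the grip force is fixed at half the most. Time passes only in rows, so rows that do not move let the fingers close. It gives the time, the measured TCP pose, the force and the opening at its end, in the units of the state.
- state(): the state, without advancing time (a new reading comes with each control period).
- grab_frame(name): name is "scene" or "top"; returns the picture (384x512x3 uint8, blue, green, red); there is no depth.
- camera_info(name): a dict with "intrinsics" (3x3 intrinsics, pixels), "xyz" and "rotation" of the camera in the world. Camera axes: x right, y down, z forward; pixel columns grow to the right and rows downward; lengths in m; the calibration is good to about 2 mm. A picture is of the moment at which its call begins. camera_info takes no time and is no camera call.
- job_done(): hands the job in, once; it reports no verdict.
The state is a dict: "time": time; "joint_pos": joint angles; "joint_vel": joint speeds; "joint_efforts": joint torques, N m; "tool_pos": TCP position; "tool_rot": TCP orientation; "contact_force": force on the tool from outside, world axes, zero at the start; "ft_torque": the same for the moment, N m; "gripper_width": opening from 0.0 (shut) to 1.0 (fully open).
Only numpy, scipy, OpenCV 4.12 (cv2) and the standard library are available. Lean on these libraries where they do the work, as an engineer would, in place of code of your own. Each camera call takes 0.05 s, during which the arm holds its last target.

## Task

Set out the charging things on the desk for the night. Lay the flat grey power bank on the desk exactly halfway between the middle of the charging dock and the middle of the alarm clock, and put the small round watch-charging puck flat on top of it in the middle; stand the black charger cube, sockets up, exactly halfway between the middle of the dock and the middle of the round speaker; and put the white earbud case upright on the dock's outlined rectangle, centred and squarely lined up with it. Leave the pen and the lip balm where they lie.

Things in the scene. Friction and masses are not known exactly. Their poses are not given: they have to be found in the camera images.
- dock: Charging dock, fixed to the desk: a flat black slab with round ends, 160 long (own x) x 90 wide x 16 mm high. Origin: middle of its underside, on the desk; x runs along its length away from the robot, z up. On its top (16 mm up, flat) an outlined rectangle 66 (along x) x 52 mm, level with the top to within 1 mm, is centred 35 mm from the origin towards -x (the end nearer the robot). At 60 mm along +x stands a thin post with a tilted disc 56 mm across, up to about 135 mm high.
- clock: Alarm clock, fixed to the desk: white box 60 deep (own x) x 90 wide (y) x 62 mm high with a grey bar on top. Origin: middle of its underside. It stands 300 mm from the dock, to the left or right of it, centre to centre, straight out along the dock's y axis; the speaker is at the same distance on the other side.
- speaker: Round speaker, fixed to the desk: grey cloth cylinder 90 mm across and 61 mm high with a black top. Origin: middle of its underside. It stands 300 mm from the dock, opposite the clock.
- bank_c (a point): Power bank, loose, about 0.2 kg: flat grey slab 62 (own x) x 104 (y) x 20 mm high (z up). The point is its centre, 10 mm above its underside.
- block_c (a point): Charger cube, loose, about 0.13 kg: black block 48 x 48 x 42 mm high with three narrow silver sockets on top (z up). The point is its centre, 21 mm above its underside; the x and y axes are square to its sides.
- case_c (a point): Earbud case, loose, about 0.06 kg: white box with rounded edges, 60 (own x) x 46 (y) x 24 mm high (z up). The point is its centre, 12 mm above its underside.
- puck_c (a point): Watch-charging puck, loose, about 0.04 kg: white disc 36 mm across and 12 mm high with a steel face on top (z up). The point is its centre, 6 mm above its underside.
- pen_c (a point): Pen, loose, to be left alone: blue, square in section, 140 (own x) x 10 x 10 mm. The point is its centre, 5 mm up.
- balm_c (a point): Lip balm, loose, to be left alone: green stick lying on the desk, 66 (own x) x 19 x 19 mm, with a thin white band. The point is its centre, 9.5 mm up.
Mind the look-alikes: they are no part of the job. Of the things that look like the part that bears block_c, the largest one is meant.

How it is judged:
By the outcome, as a careful person would: the job done as asked, in the order asked, and still so for the second after the job is handed in, with the robot touching nothing.
It also fails if it takes over 104 s, if anything falls off the work surface, if the arm or the gripper's body presses on something with over 40 N, if the wrist force passes 120 N, or if a joint passes its speed limit or range.

## Working session

There is one attempt and no reset: what is moved stays moved. The work goes in short steps, Python scripts to look and compute and a tool call to move; the robot and the scene stay as the last step left them, time stands still between calls to the robot, and variables do not carry over. Pictures are saved under pics/ and viewed, and the job is handed in when it is done.

Besides the shell and the picture viewer there is one more tool, called after ">>>" in YAML: its name, and indented under it one key for each argument. carry_out: Moves the arm, as the interface text tells. Shift numbers are shares of 40 mm and turn numbers shares of 4 degrees, none past 1 either way. Its arguments: {"type":"object","properties":{"rows":{"type":"array"}},"required":["rows"]}

```bash
ls; mkdir -p pics; cat > a.py <<'E'
from plant import *
import cv2,numpy as np
E
python3 - <<'E'
from a import *
for n in("scene","top"):
    f=grab_frame(n); cv2.imwrite(f"pics/{n}0.png",f); c=camera_info(n); print(n,{k:np.round(v,4).tolist() for k,v in c.items() if k in("intrinsics","xyz","rotation")})
print(state(),tip_extent)
E
```

```text
pics
scene {'intrinsics': [[430.199, 0.0, 259.4467], [0.0, 430.199, 184.8264], [0.0, 0.0, 1.0]], 'xyz': [0.9973, 0.4342, 1.0667], 'rotation': [-0.1148, 0.408, 0.8706, -0.2499]}
top {'intrinsics': [[486.2328, 0.0, 252.1243], [0.0, 486.2328, 196.3736], [0.0, 0.0, 1.0]], 'xyz': [0.3844, 0.0088, 1.1032], 'rotation': [0.0536, -0.6951, 0.7153, -0.0469]}
{'time': 0.1, 'joint_pos': array([-1.27001663e+00,  5.33246829e-02,  1.61415577e+00, -2.79688578e-06,
        1.47599146e+00, -1.18991585e-01]), 'joint_vel': array([ 0.00073405, -0.00135281, -0.00234556,  0.00083547,  0.00019763,
       -0.00247301]), 'joint_efforts': array([ 4.55633244e-04, -3.94904673e+01, -3.71362281e+01, -1.61089688e-04,
        3.90100060e-03, -1.00852574e-05]), 'tool_pos': array([ 0.25459744, -0.57032749,  0.30276539]), 'tool_rot': array([ 0.59362566, -0.59277671,  0.38536425, -0.38434195]), 'contact_force': array([-0.16265297, -0.41644779,  0.30915989]), 'ft_torque': array([ 0.03827044, -0.00999795,  0.00375361]), 'gripper_width': 0.999051771789517} 0.0726
```

View pics/scene0.png

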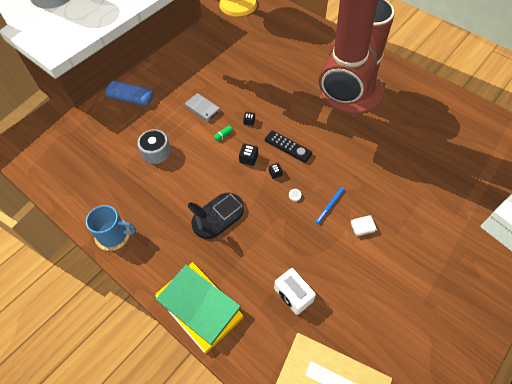

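View pics/top0.png

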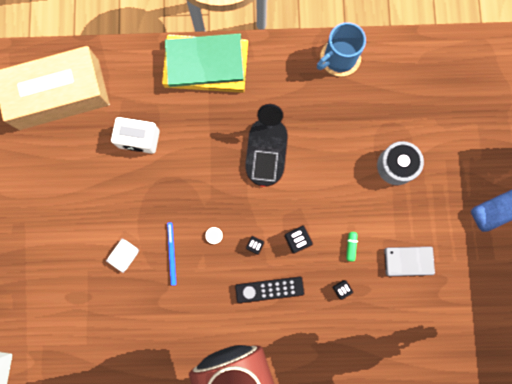

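```bash
cat >> a.py <<'E'
from scipy.spatial.transform import Rotation as R
def cam(n):
    c=camera_info(n); q=np.array(c["rotation"]); 
    M=R.from_quat(q,scalar_first=True).as_matrix() if q.size==4 else q
    return np.array(c["intrinsics"]),np.array(c["xyz"]),M
def ray(n,p):
    K,t,M=cam(n); p=np.atleast_2d(p); d=np.c_[p,np.ones(len(p))]@np.linalg.inv(K).T@M.T
    return t,d
def onz(n,p,z):
    t,d=ray(n,p); return t+d*((z-t[2])/d[:,2])[:,None]
def proj(n,X):
    K,t,M=cam(n); q=(np.atleast_2d(X)-t)@M@K.T; return q[:,:2]/q[:,2:]
def tri(pa,pb):
    (t1,d1),(t2,d2)=ray("scene",pa),ray("top",pb); d1=d1[0];d2=d2[0]
    s=np.linalg.lstsq(np.c_[d1,-d2],t2-t1,rcond=None)[0]
    A=t1+s[0]*d1;B=t2+s[1]*d2; return (A+B)/2,np.linalg.norm(A-B)
E
python3 - <<'E'
from a import *
def crop(n,x,y,w,h,s): 
    return cv2.resize(cv2.imread(f"pics/{n}0.png")[y:y+h,x:x+w],None,fx=s,fy=s,interpolation=cv2.INTER_CUBIC)
cv2.imwrite("pics/t1.png",crop("top",100,95,190,140,4))
cv2.imwrite("pics/t2.png",crop("top",270,130,180,140,4))
cv2.imwrite("pics/s1.png",crop("scene",120,80,190,140,4))
cv2.imwrite("pics/s2.png",crop("scene",180,170,210,145,3.8))
print(proj("top",[[.255,-.571,0]]), onz("top",[[265,150],[135,135],[403,160]],0.03))
print(proj("scene",onz("top",[[265,165]],0.016)))
E
```

```text
[[523.01443054 317.91148876]] [[ 0.64313862 -0.01523076  0.03      ]
 [ 0.68716246  0.27949733  0.03      ]
 [ 0.61066859 -0.32419469  0.03      ]]
[[226.1455457  206.46841276]]
```

View pics/t1.png

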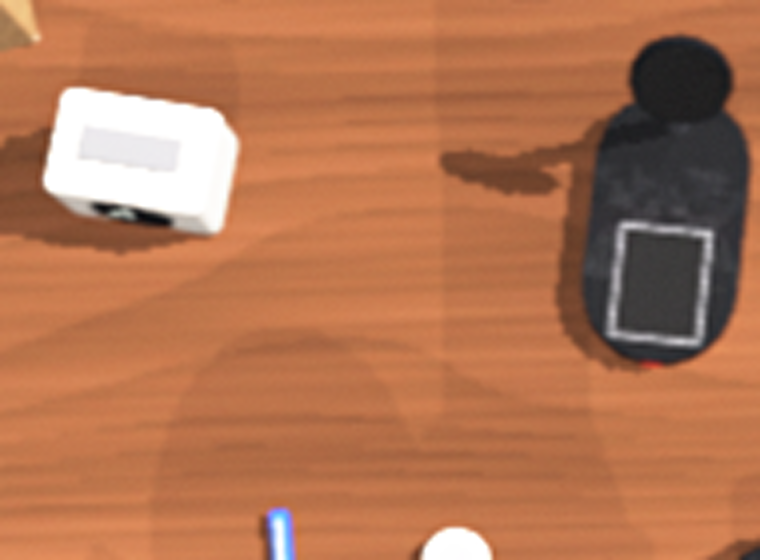

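View pics/t2.png

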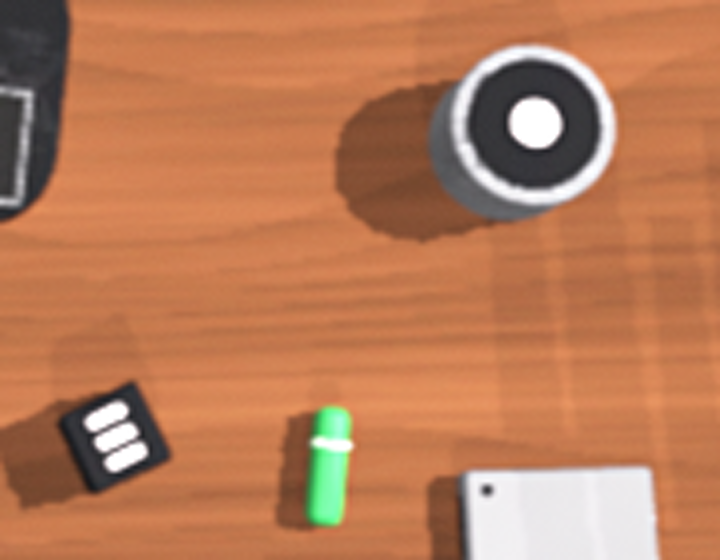

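View pics/s1.png

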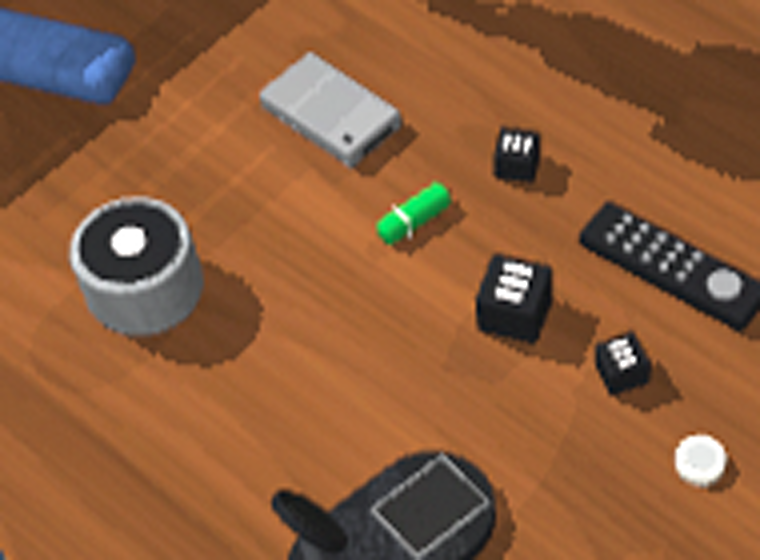

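View pics/s2.png

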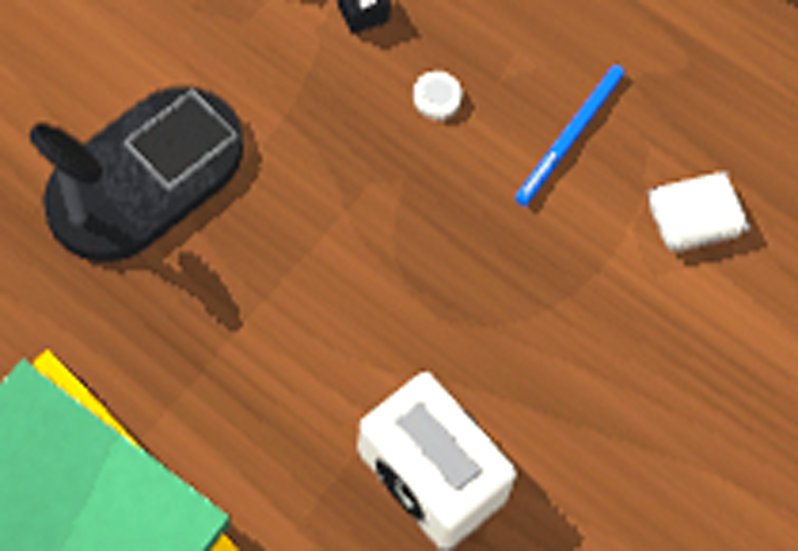

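```bash
cat >> a.py <<'E'
def blob(img,box,fn,s=4,n=1):
    """upsampled mask in box (x,y,w,h); returns contours in pixel coordinates, largest n"""
    x,y,w,h=box; c=cv2.resize(img[y:y+h,x:x+w],None,fx=s,fy=s,interpolation=cv2.INTER_CUBIC)
    hsv=cv2.cvtColor(c,cv2.COLOR_BGR2HSV).astype(int); m=fn(c.astype(int),hsv).astype(np.uint8)*255
    cs,_=cv2.findContours(m,cv2.RETR_EXTERNAL,cv2.CHAIN_APPROX_NONE)
    cs=sorted(cs,key=cv2.contourArea)[::-1][:n]
    return [((k[:,0,:]+.5)/s-.5+[x,y]).astype(np.float32) for k in cs],m,c
def cen(k): 
    m=cv2.moments(k.reshape(-1,1,2)); return np.array([m["m10"],m["m01"]])/m["m00"]
E
python3 - <<'E'
from a import *
T=cv2.imread("pics/top0.png");S=cv2.imread("pics/scene0.png")
np.set_printoptions(precision=4,suppress=True)
V=lambda c,h:h[...,2]; 
def show(name,img,box,fn):
    (k,),m,c=blob(img,box,fn); cv2.drawContours(c,[((k-[box[0],box[1]]+.5)*4-.5).round().astype(int).reshape(-1,1,2)],-1,(0,0,255),1)
    O.append((name,c)); return k
O=[]
low=lambda c,h:(h[...,1]<90)&(h[...,2]>150)
sp=[show("sp",S,(145,132,16,16),lambda c,h:h[...,2]>150),show("sp",T,(394,152,18,16),lambda c,h:h[...,2]>150)]
print("speaker dot",tri(cen(sp[0]),cen(sp[1])))
bar=lambda c,h:(h[...,2]<232)&(h[...,2]>140)
cl=[show("cl",S,(282,273,28,27),bar),show("cl",T,(117,124,30,15),bar)]
print("clock bar",tri(cen(cl[0]),cen(cl[1])))
pk=[show("pk",S,(284,184,22,22),low),show("pk",T,(200,224,28,26),low)]
print("puck",tri(cen(pk[0]),cen(pk[1])), cv2.fitEllipse(pk[1]))
# outline rectangle
ln=lambda c,h:(h[...,2]>80)&(h[...,1]<90)
rc=[show("rc",S,(209,190,36,34),ln),show("rc",T,(249,147,33,38),ln)]
bk=[show("bk",S,(180,86,44,38),lambda c,h:(h[...,1]<60)&(h[...,2]>130)),show("bk",T,(380,242,60,38),low)]
cs=[show("cs",S,(348,210,32,30),low),show("cs",T,(100,232,44,46),low)]
bl=[show("bl",S,(236,142,26,26),lambda c,h:h[...,2]>110),]
for k,nm in((rc,"rect"),(bk,"bank"),(cs,"case")):
    for q,n in zip(k,("s","t")):
        a=cv2.approxPolyDP(q.reshape(-1,1,2),3,True)[:,0]
        print(nm,n,a.round(2).tolist(),cen(q),cv2.minAreaRect(q))
H=max(c.shape[0] for _,c in O)
rows=[];x=0
can=np.zeros((600,800,3),np.uint8);x=y=hh=0
for n,c in O:
    if x+c.shape[1]>800:x=0;y+=hh;hh=0
    can[y:y+c.shape[0],x:x+c.shape[1]]=c[:600-y];x+=c.shape[1];hh=max(hh,c.shape[0])
cv2.imwrite("pics/m1.png",can)
E
```

```text
speaker dot (array([ 0.6029, -0.3145,  0.0628]), np.float64(0.0008158288928922447))
clock bar (array([0.6844, 0.2909, 0.0747]), np.float64(0.01977503242716708))
puck (array([0.4555, 0.1065, 0.0094]), np.float64(0.0007057329706234264)) ((213.5185546875, 235.13107299804688), (17.47532081604004, 17.93128204345703), 80.58181762695312)
rect s [[230.1199951171875, 192.6199951171875], [211.8800048828125, 207.1199951171875], [224.1199951171875, 219.8800048828125], [241.8800048828125, 205.3800048828125]] [226.8559 206.2559] ((226.82273864746094, 206.09324645996094), (18.63625144958496, 25.677576065063477), 52.04576873779297)
rect t [[254.6199951171875, 149.6199951171875], [250.8800048828125, 178.3800048828125], [274.8800048828125, 181.1199951171875], [277.8800048828125, 151.6199951171875]] [264.5529 165.3824] ((264.50518798828125, 165.3448028564453), (25.858177185058594, 31.032106399536133), 6.146625518798828)
bank s [[196.6199951171875, 92.87999725341797], [184.6199951171875, 103.87999725341797], [206.8800048828125, 118.37999725341797], [219.1199951171875, 107.62000274658203]] [201.6254 105.
[... 282 characters left out ...]
2 260.6444] ((410.048095703125, 260.84637451171875), (29.027950286865234, 48.686737060546875), 88.60282135009766)
case s [[370.8800048828125, 214.8800048828125], [350.1199951171875, 219.8800048828125], [355.8800048828125, 235.1199951171875], [376.3800048828125, 229.6199951171875]] [362.9801 225.0194] ((363.1213073730469, 225.08108520507812), (17.477214813232422, 23.936681747436523), 76.21839904785156)
case t [[121.12000274658203, 238.1199951171875], [105.62000274658203, 260.8800048828125], [122.87999725341797, 272.3800048828125], [138.6199951171875, 249.6199951171875]] [122.3232 255.1054] ((122.36790466308594, 255.08351135253906), (22.789180755615234, 29.538381576538086), 35.311214447021484)
```

View pics/m1.png

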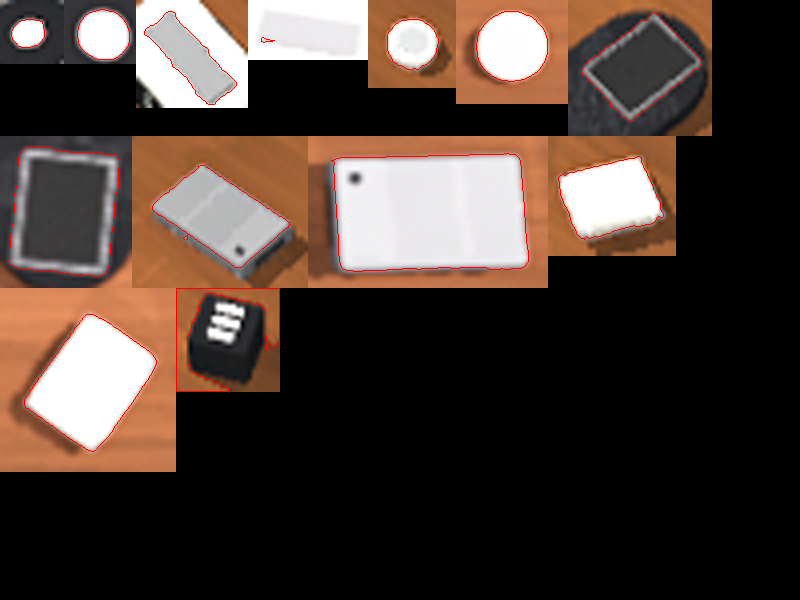

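```bash
python3 - <<'E'
from a import *
T=cv2.imread("pics/top0.png");S=cv2.imread("pics/scene0.png")
np.set_printoptions(precision=4,suppress=True)
low=lambda c,h:(h[...,1]<90)&(h[...,2]>150)
(k,),_,_=blob(T,(119,126,28,12),lambda c,h:(h[...,2]<245)&(h[...,2]>140))
(k2,),_,_=blob(S,(282,273,28,27),lambda c,h:(h[...,2]<232)&(h[...,2]>140))
print("clock",tri(cen(k2),cen(k)),cv2.minAreaRect(k))
def quad(kt,z,nm):
    P=onz("top",kt,z)[:,:2].astype(np.float32); r=cv2.minAreaRect(P); print(nm,"top",r, "cen",cen(P))
def quads(kt,z,nm):
    P=onz("scene",kt,z)[:,:2].astype(np.float32); r=cv2.minAreaRect(P); print(nm,"scene",r,"cen",cen(P))
ln=lambda c,h:(h[...,2]>80)&(h[...,1]<90)
for nm,a,fa,b,fb,z in (("rect",(209,190,36,34),ln,(249,147,33,38),ln,.016),
  ("bank",(180,86,44,38),lambda c,h:(h[...,1]<60)&(h[...,2]>130),(380,242,60,38),lambda c,h:(h[...,1]<60)&(h[...,2]>200),.02),
  ("case",(348,210,32,30),low,(100,232,44,46),low,.018),("puck",(284,184,22,22),low,(200,224,28,26),low,.012)):
    (ka,),_,_=blob(S,a,fa);(kb,),_,_=blob(T,b,fb)
    print(nm,"tri",tri(np.array(cv2.minAreaRect(ka)[0]) ,np.array(cv2.minAreaRect(kb)[0])))
    quads(ka,z,nm);quad(kb,z,nm)
# block sockets and top outline
sa,_,_=blob(S,(243,143,14,18),lambda c,h:h[...,2]>120,n=3)
sb,_,_=blob(T,(288,229,22,22),lambda c,h:(h[...,2]>150)&(h[...,1]<60),n=3)
print([cv2.contourArea(k) for k in sa],[cv2.contourArea(k) for k in sb])
pa=np.mean([cen(k) for k in sa],0);pb=np.mean([cen(k) for k in sb],0);print(pa,pb)
print("block tri",tri(pa,pb))
(k,),m,c=blob(T,(280,220,40,36),lambda c,h:h[...,2]<75)
quad(np.r_[k],.042,"block"); 
for q in sb: print("sock",cv2.minAreaRect(onz("top",q,.042)[:,:2].astype(np.float32)))
cv2.imwrite("pics/b.png",np.hstack([c,cv2.cvtColor(m,cv2.COLOR_GRAY2BGR)]))
for nm,b,f in (("pen",(160,215,22,78),lambda c,h:(abs(h[...,0]-110)<12)&(h[...,1]>120)),("balm",(340,226,24,40),lambda c,h:(abs(h[...,0]-65)<20)&(h[...,1]>100)&(h[...,2]>120))):
    (k,),_,_=blob(T,b,f); quad(k,.01,nm)
E
```

```text
clock (array([0.6857, 0.2801, 0.0585]), np.float64(0.0012192607559676205)) ((131.72296142578125, 132.16217041015625), (24.700946807861328, 8.589847564697266), 9.462322235107422)
rect tri (array([ 0.6102, -0.0131,  0.018 ]), np.float64(0.00035164349726448155))
rect scene ((0.6096301674842834, -0.013792186975479126), (0.05716397613286972, 0.07142017781734467), 81.83199310302734) cen [ 0.6092 -0.0136]
rect top ((0.6109257936477661, -0.013269152492284775), (0.05895725265145302, 0.07208074629306793), 81.9495849609375) cen [ 0.6109 -0.0134]
bank tri (array([ 0.3864, -0.3288,  0.0142]), np.float64(0.0012988112407660258))
bank scene ((0.3891896903514862, -0.32590240240097046), (0.10325801372528076, 0.06838070601224899), 89.4417724609375) cen [ 0.3864 -0.3258]
bank top ((0.38687586784362793, -0.32719311118125916), (0.10170547664165497, 0.05984369292855263), 89.8548812866211) cen [ 0.3868 -0.3273]
case tri (array([0.4164, 0.3102, 0.0151]), np.float64(0.0010384417344943275))
case scene ((0.417514443397522, 0.3106723725795746), (0.050773534923791885, 0.0646476000547409), 54.371360778808594) cen 
[... 610 characters left out ...]
, -0.0785,  0.0703]), np.float64(0.00086022826513207))
block top ((0.43998217582702637, -0.07925443351268768), (0.046145249158144, 0.048493415117263794), 22.99730682373047) cen [ 0.4396 -0.0794]
sock ((0.434946209192276, -0.08410042524337769), (0.022426368668675423, 0.02437710575759411), 24.77418327331543)
sock ((0.45170488953590393, -0.07682492583990097), (0.010843722149729729, 0.024998608976602554), 23.42850112915039)
pen top ((0.41818130016326904, 0.20190772414207458), (0.13943175971508026, 0.011854165233671665), 3.447510242462158) cen [0.4035 0.2007]
balm top ((0.4107688069343567, -0.20041756331920624), (0.02000768482685089, 0.042349159717559814), 82.51152038574219) cen [ 0.4108 -0.2003]
```

View pics/b.png

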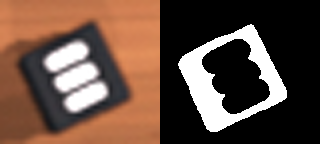

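```bash
cat >> a.py <<'E'
def st():
    s=state(); M=R.from_quat(s["tool_rot"],scalar_first=True).as_matrix()
    print("t",round(s["time"],2),"pos",s["tool_pos"].round(4),"jaw yaw",np.degrees(np.arctan2(M[1,0],M[0,0])).round(2),"tilt z",M[:,2].round(4),"F",s["contact_force"].round(1),"w",round(s["gripper_width"]*85.4,1),"q",s["joint_pos"].round(2))
E
python3 - <<'E'
from a import *
st()
T=cv2.imread("pics/top0.png");S=cv2.imread("pics/scene0.png")
for n,I,b in(("S",S,(242,143,14,18)),("T",T,(288,229,22,22))):
    x,y,w,h=b; c=cv2.resize(I[y:y+h,x:x+w],None,fx=4,fy=4,interpolation=cv2.INTER_CUBIC); m=(c.min(2)>110).astype(np.uint8)
    M=cv2.moments(m,True); p=(np.array([M["m10"],M["m01"]])/M["m00"]+.5)/4-.5+[x,y]; print(n,p,M["m00"])
    if n=="S": pa=p
    else: pb=p
print(tri(pa,pb)); print(onz("scene",pa,.042),onz("top",pb,.042))
E
```

```text
t 0.1 pos [ 0.2546 -0.5703  0.3028] jaw yaw -65.95 tilt z [9.132e-01 4.076e-01 2.000e-04] F [-0.2 -0.4  0.3] w 85.3 q [-1.27  0.05  1.61 -0.    1.48 -0.12]
S [247.90914756 150.08835992] 1003.0
T [298.55802435 238.67361868] 2751.0
(array([ 0.44017871, -0.08111483,  0.04414425]), np.float64(0.0009129290707464753))
[[ 0.43877437 -0.08179957  0.042     ]] [[ 0.44055499 -0.0816736   0.042     ]]
```

>>> carry_out:
  rows:
    - [[0,0,1,0.22,0.4,-0.2,85],[0,0,1,0.22,0.4,-0.2,85],[0,0,1,0.22,0.4,-0.2,85],[0,0,1,0.22,0.4,-0.2,85],[0,0,1,0.22,0.4,-0.2,85]]

```text
time: 0.6
tool_pos: [0.2989, -0.4898, 0.2629]
tool_rot: [0.652, -0.651, 0.275, -0.275]
contact_force: [0.3, -0.6, -0.0]
gripper_width: 0.992
```

>>> carry_out:
  rows:
    - [[0,0,1,0.22,0.4,-0.2,85],[0,0,1,0.22,0.4,-0.2,85],[0,0,1,0.22,0.4,-0.2,85],[0,0,1,0.22,0.4,-0.2,85],[0,0,1,0.22,0.4,-0.2,85]]

```text
time: 1.1
tool_pos: [0.3429, -0.4097, 0.223]
tool_rot: [0.69, -0.689, 0.158, -0.158]
contact_force: [-0.5, 0.0, 0.3]
gripper_width: 0.991
```

>>> carry_out:
  rows:
    - [[0,0,1,0.22,0.4,-0.2,85],[0,0,1,0.22,0.4,-0.2,85],[0,0,1,0.22,0.4,-0.2,85],[0,0,1,0.22,0.4,-0.2,85],[0,0,1,0.22,0.4,-0.2,85]]

```text
time: 1.6
tool_pos: [0.3868, -0.3298, 0.1831]
tool_rot: [0.706, -0.706, 0.036, -0.035]
contact_force: [-0.4, -0.6, 0.1]
gripper_width: 0.992
```

>>> carry_out:
  rows:
    - [[0,0,1,0,0,0,85],[0,0,0.49,0,0,0,85],[0,0,0,0,0,0,85],[0,0,0,0,0,0,85]]

```text
time: 2.0
tool_pos: [0.3866, -0.3306, 0.1837]
tool_rot: [0.707, -0.707, 0.0, -0.0]
contact_force: [-0.4, 0.7, 0.7]
gripper_width: 0.994
```

```bash
python3 -c "
from a import *
st()
cv2.imwrite('pics/s3.png',grab_frame('scene'))"
```

```text
t 2.0 pos [ 0.3866 -0.3306  0.1837] jaw yaw -0.03 tilt z [6.e-04 1.e+00 3.e-04] F [-0.4  0.7  0.7] w 84.9 q [-0.85 -0.12  1.99 -0.    1.27 -0.85]
```

View pics/s3.png

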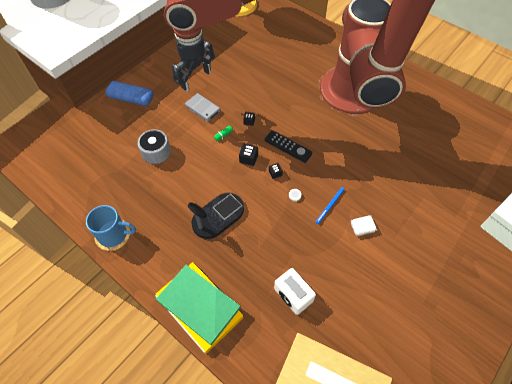

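```bash
python3 -c "
from a import *
print(proj('scene',[[.3866,-.3306,.1837],[.3866,-.3306,.12],[.3866,-.3306,.02]]))
M=R.from_quat(state()['tool_rot'],scalar_first=True).as_matrix();print(M.round(3))
print(proj('top',[[.3866,-.3306,.1837],[.3866,-.3306,.12]]));cv2.imwrite('pics/t3.png',grab_frame('top'))"
```

```text
[[193.65301785  66.24325902]
 [196.45195168  82.18298042]
 [200.40862227 104.71592707]]
[[ 1.    -0.     0.001]
 [-0.001  0.     1.   ]
 [-0.    -1.     0.   ]]
[[439.3933883  259.60833536]
 [427.59913444 260.01821   ]]
```

View pics/t3.png

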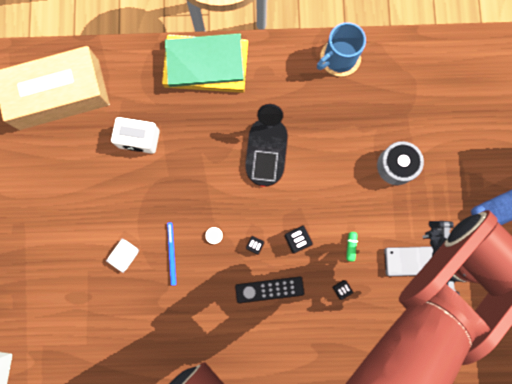

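>>> carry_out:
  rows:
    - [[0,0,0,0.01,0.08,-0.6,80],[0,0,0,0,0,-0.6,80],[0,0,0,0,0,-0.6,80],[0,0,0,0,0,-0.5,80],[0,0,0,0,0,0,80]]

```text
time: 2.6
tool_pos: [0.3855, -0.3259, 0.0888]
tool_rot: [0.709, -0.705, 0.002, 0.001]
contact_force: [0.7, 0.9, -0.4]
gripper_width: 0.938
```

```bash
python3 - <<'E'
from a import *
st()
f=grab_frame('scene')
cv2.imwrite('pics/s4.png',cv2.resize(f[40:150,140:270],None,fx=6,fy=5.4,interpolation=cv2.INTER_CUBIC))
f=grab_frame('top')
cv2.imwrite('pics/t4.png',cv2.resize(f[200:310,340:500],None,fx=5,fy=5,interpolation=cv2.INTER_CUBIC))
E
```

```text
t 2.6 pos [ 0.3855 -0.3259  0.0888] jaw yaw -0.02 tilt z [4.e-04 1.e+00 5.e-03] F [ 0.7  0.9 -0.4] w 80.1 q [-0.85  0.01  2.04 -0.    1.09 -0.85]
```

View pics/s4.png

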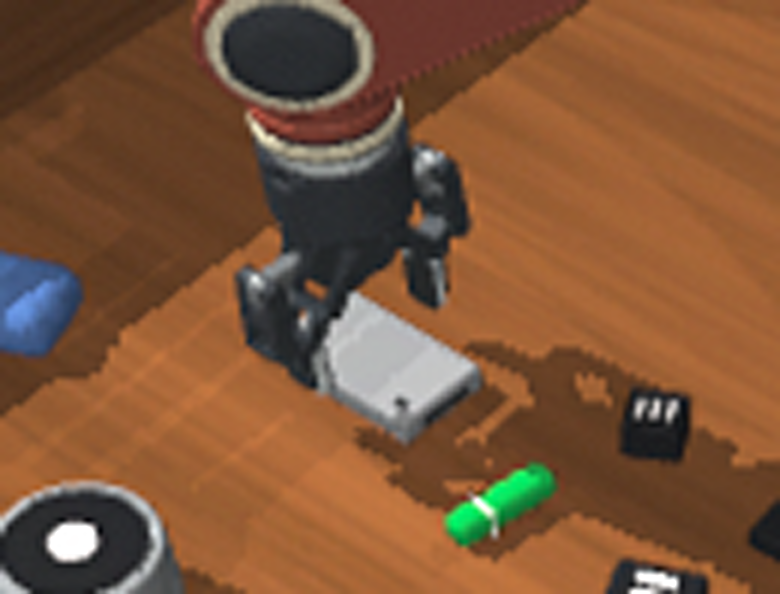

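View pics/t4.png

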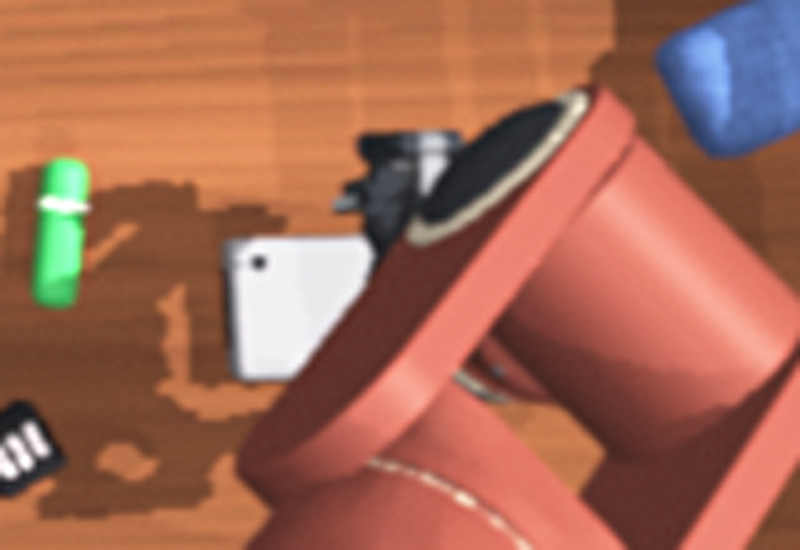

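>>> carry_out:
  rows:
    - [[0,0,0,0,0,-0.15,80],[0,0,0,0,0,-0.1,80],[0,0,0,0,0,0,80],[0,0,0,0,0,0,80]]

```text
time: 3.1
tool_pos: [0.3873, -0.3276, 0.0822]
tool_rot: [-0.707, 0.707, 0.0, 0.0]
contact_force: [0.2, 0.7, -0.5]
gripper_width: 0.937
```

>>> carry_out:
  rows:
    - [[0,0,0,0,0,-0.05,80],[0,0,0,0,0,-0.05,80],[0,0,0,0,0,0,80]]

```text
time: 3.4
tool_pos: [0.387, -0.3273, 0.0776]
tool_rot: [0.707, -0.707, 0.0, 0.0]
contact_force: [-0.2, 0.3, 0.2]
gripper_width: 0.936
```

```bash
python3 - <<'E'
from a import *
st()
f=grab_frame('scene')
cv2.imwrite('pics/s5.png',cv2.resize(f[40:150,140:270],None,fx=6,fy=5.4,interpolation=cv2.INTER_CUBIC))
E
```

```text
t 3.4 pos [ 0.387  -0.3273  0.0776] jaw yaw 0.02 tilt z [-3.e-04  1.e+00  5.e-04] F [-0.2  0.3  0.2] w 79.9 q [-0.85  0.03  2.04 -0.    1.06 -0.85]
```

View pics/s5.png

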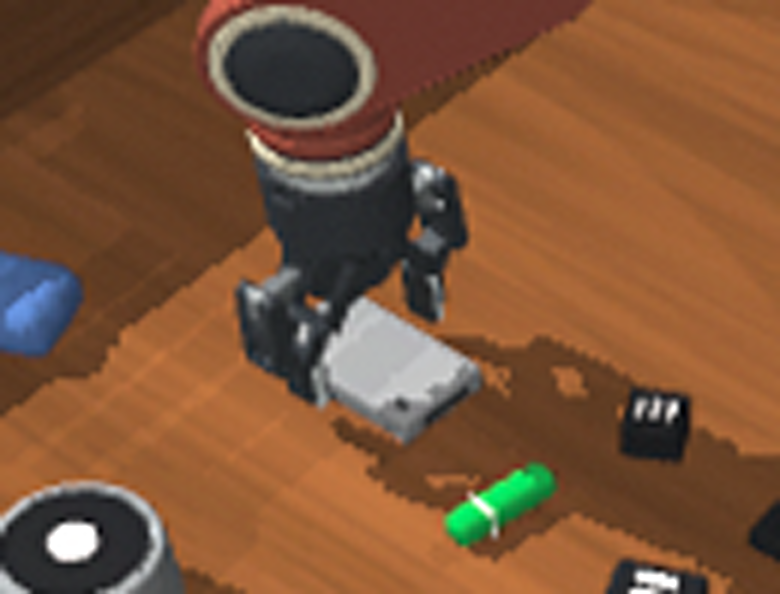

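```bash
python3 - <<'E'
from a import *
for dx in(.04,.05):
  for z in(0,.005,.01,.015,.02):
    q=proj('scene',[[.387+dx,-.3275+.011,z],[.387+dx,-.3275-.011,z]]);print(dx,z,((q-[140,40])*[6,5.4]).round(0).tolist())
E
```

```text
0.04 0 [[334.0, 423.0], [305.0, 405.0]]
0.04 0.005 [[332.0, 417.0], [303.0, 399.0]]
0.04 0.01 [[331.0, 412.0], [302.0, 394.0]]
0.04 0.015 [[330.0, 406.0], [301.0, 388.0]]
0.04 0.02 [[329.0, 400.0], [299.0, 382.0]]
0.05 0 [[321.0, 432.0], [291.0, 415.0]]
0.05 0.005 [[319.0, 427.0], [290.0, 409.0]]
0.05 0.01 [[318.0, 421.0], [289.0, 403.0]]
0.05 0.015 [[317.0, 416.0], [287.0, 398.0]]
0.05 0.02 [[316.0, 410.0], [286.0, 392.0]]
```

>>> carry_out:
  rows:
    - [[0,0,0,0,0,-0.1,80],[0,0,0,0,0,-0.1,75],[0,0,0,0,0,0,70],[0,0,0,0,0,0,60],[0,0,0,0,0,0,50]]

```text
time: 3.95
tool_pos: [0.3871, -0.3276, 0.0699]
tool_rot: [-0.707, 0.707, 0.0, -0.0]
contact_force: [1.2, -0.0, -1.0]
gripper_width: 0.707
```

>>> carry_out:
  rows:
    - [[0,0,0,0,0,0,40],[0,0,0,0,0,0,40],[0,0,0,0,0,0,40]]

```text
time: 4.25
tool_pos: [0.3871, -0.3275, 0.0699]
tool_rot: [-0.707, 0.707, 0.0, -0.0]
contact_force: [0.9, -1.4, -0.9]
gripper_width: 0.711
```

```bash
python3 - <<'E'
from a import *
st()
f=grab_frame('scene')
cv2.imwrite('pics/s6.png',cv2.resize(f[40:150,140:270],None,fx=6,fy=5.4,interpolation=cv2.INTER_CUBIC))
E
```

```text
t 4.25 pos [ 0.3871 -0.3275  0.0699] jaw yaw 0.01 tilt z [-2.e-04  1.e+00 -1.e-04] F [ 0.9 -1.4 -0.9] w 60.7 q [-0.85  0.05  2.04 -0.    1.05 -0.85]
```

View pics/s6.png

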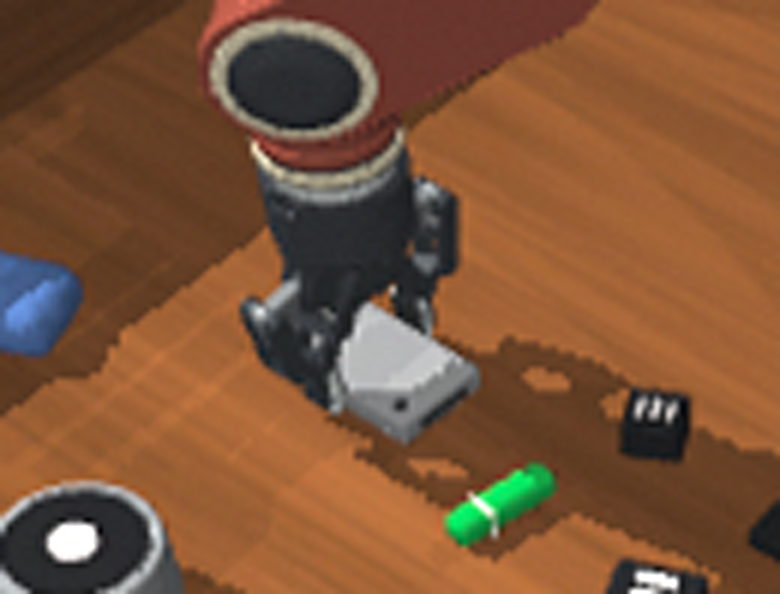

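>>> carry_out:
  rows:
    - [[0,0,0,0,0,0.3,40],[0,0,0,0,0,0.6,40],[0,0,0,0,0,0.7,40],[0,0,0,0,0.2,0.6,40],[0,0,-0.2,0.1,0.5,0.3,40]]

```text
time: 4.8
tool_pos: [0.3918, -0.3009, 0.1735]
tool_rot: [-0.706, 0.708, -0.004, 0.007]
contact_force: [0.4, -0.1, -2.2]
gripper_width: 0.711
```

>>> carry_out:
  rows:
    - [[0,0,-0.2,0.3,0.7,0,40],[0,0,-0.2,0.4,0.8,0,40],[0,0,-0.2,0.4,0.8,0,40],[0,0,-0.2,0.4,0.8,0,40],[0,0,-0.2,0.4,0.8,0,40]]

```text
time: 5.3
tool_pos: [0.4673, -0.142, 0.1705]
tool_rot: [-0.706, 0.707, -0.03, 0.03]
contact_force: [1.3, -0.3, -2.5]
gripper_width: 0.71
```

```bash
python3 - <<'E'
from a import *
st()
f=grab_frame('scene')
cv2.imwrite('pics/s7.png',f)
E
```

```text
t 5.3 pos [ 0.4673 -0.142   0.1705] jaw yaw -4.83 tilt z [ 8.420e-02  9.965e-01 -1.000e-04] F [ 1.3 -0.3 -2.5] w 60.6 q [-0.45 -0.16  2.05  0.    1.25 -0.36]
```

View pics/s7.png

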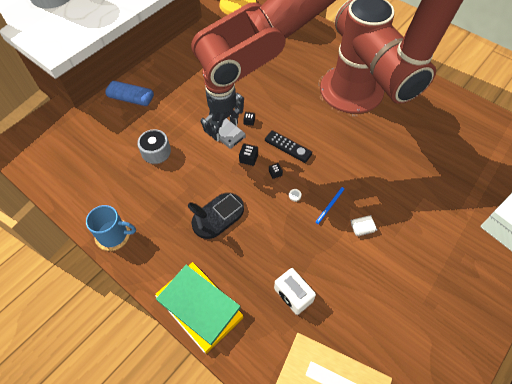

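>>> carry_out:
  rows:
    - [[0,0,-0.1,0.5,0.85,0,40],[0,0,-0.1,0.6,0.85,0,40],[0,0,-0.1,0.65,0.85,0,40],[0,0,-0.1,0.65,0.85,0,40],[0,0,-0.1,0.65,0.85,0,40]]

```text
time: 5.85
tool_pos: [0.5897, 0.0279, 0.1704]
tool_rot: [-0.706, 0.706, -0.042, 0.042]
contact_force: [0.3, -0.7, -2.0]
gripper_width: 0.71
```

>>> carry_out:
  rows:
    - [[0,0,-0.1,0.65,0.85,0,40],[0,0,-0.1,0.6,0.8,0,40],[0,0,-0.1,0.5,0.6,0,40],[0,0,0,0.1,0.2,-0.3,40],[0,0,0,0,0,-0.3,40]]

```text
time: 6.35
tool_pos: [0.6634, 0.1253, 0.1457]
tool_rot: [-0.705, 0.705, -0.049, 0.049]
contact_force: [1.0, -0.7, -1.6]
gripper_width: 0.713
```

>>> carry_out:
  rows:
    - [[0,0,0,0,0,-0.4,40],[0,0,0,0,0,0,40],[0,0,0,0,0,0,40]]

```text
time: 6.65
tool_pos: [0.6619, 0.1233, 0.1284]
tool_rot: [-0.705, 0.706, -0.051, 0.049]
contact_force: [0.3, -0.4, -2.6]
gripper_width: 0.713
```

```bash
python3 - <<'E'
from a import *
st()
for n in('scene','top'):
  f=grab_frame(n)
  cv2.imwrite(f'pics/{n}8.png',f)
E
```

```text
t 6.65 pos [0.6619 0.1233 0.1284] jaw yaw -8.06 tilt z [ 1.402e-01  9.901e-01 -8.000e-04] F [ 0.3 -0.4 -2.6] w 60.9 q [ 0.07  0.32  1.62 -0.    1.21  0.21]
```

View pics/scene8.png

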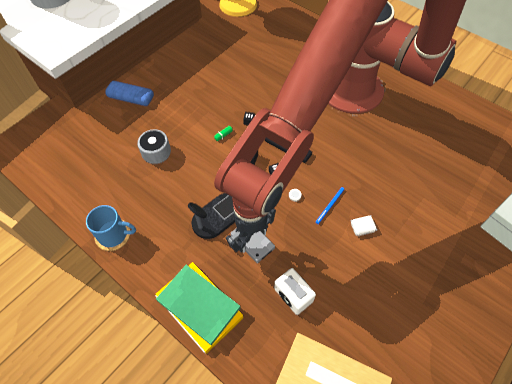

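>>> carry_out:
  rows:
    - [[0,0,0,0.09,0.19,-0.4,40],[0,0,0,0,0,-0.4,40],[0,0,0,0,0,-0.3,40],[0,0,0,0,0,-0.15,40],[0,0,0,0,0,0,40]]

```text
time: 7.25
tool_pos: [0.6654, 0.132, 0.0774]
tool_rot: [-0.705, 0.706, -0.051, 0.048]
contact_force: [0.2, 0.1, -2.7]
gripper_width: 0.71
```

>>> carry_out:
  rows:
    - [[0,0,0,0,0,0,40],[0,0,0,0,0,-0.05,40],[0,0,0,0,0,0,40]]

```text
time: 7.55
tool_pos: [0.6671, 0.1321, 0.0785]
tool_rot: [0.705, -0.705, 0.049, -0.05]
contact_force: [0.1, 0.6, -1.9]
gripper_width: 0.713
```

>>> carry_out:
  rows:
    - [[0,0,0,-0.03,-0.03,-0.1,40],[0,0,0,0,0,0,40],[0,0,0,0,0,0,40],[0,0,0,0,0,0,40]]

```text
time: 7.95
tool_pos: [0.6656, 0.1309, 0.074]
tool_rot: [0.705, -0.705, 0.049, -0.049]
contact_force: [-0.5, 0.4, -2.6]
gripper_width: 0.716
```

>>> carry_out:
  rows:
    - [[0,0,0,0,0,0,40]]

```text
time: 8.05
tool_pos: [0.6656, 0.1309, 0.074]
tool_rot: [0.705, -0.705, 0.049, -0.049]
contact_force: [-0.6, 0.8, -2.5]
gripper_width: 0.708
```

>>> carry_out:
  rows:
    - [[0,0,0,0,0,-0.08,40],[0,0,0,0,0,0,40],[0,0,0,0,0,0,40],[0,0,0,0,0,0,40]]

```text
time: 8.45
tool_pos: [0.6655, 0.1309, 0.0707]
tool_rot: [0.705, -0.705, 0.049, -0.049]
contact_force: [-0.2, 0.2, -2.7]
gripper_width: 0.712
```

>>> carry_out:
  rows:
    - [[0,0,0,0,0,-0.02,40],[0,0,0,0,0,0,40],[0,0,0,0,0,0,40]]

```text
time: 8.75
tool_pos: [0.6656, 0.1309, 0.07]
tool_rot: [0.705, -0.705, 0.049, -0.049]
contact_force: [0.2, 0.0, -3.2]
gripper_width: 0.707
```

>>> carry_out:
  rows:
    - [[0,0,0,0,0,0,70],[0,0,0,0,0,0,78],[0,0,0,0,0,0,78],[0,0,0,0,0,0.3,78],[0,0,0,0,0,0.6,78]]

```text
time: 9.25
tool_pos: [0.6641, 0.1307, 0.1045]
tool_rot: [-0.705, 0.706, -0.051, 0.048]
contact_force: [-0.1, 0.6, -0.9]
gripper_width: 0.912
```

>>> carry_out:
  rows:
    - [[0,0,0,0,0,0.7,78],[0,0,0,-0.5,0,0.2,70],[0,0,0,-0.9,-0.1,0,65],[0,0,0,-0.9,-0.1,0,60],[0,0,0,-0.9,-0.1,0,60]]

```text
time: 9.75
tool_pos: [0.5367, 0.1188, 0.1431]
tool_rot: [0.705, -0.705, 0.049, -0.05]
contact_force: [-0.4, 0.8, 1.3]
gripper_width: 0.705
```

>>> carry_out:
  rows:
    - [[0,0,0,-0.9,-0.1,0,60],[0,0,0,-0.8,-0.1,0,60],[0,0,0,-0.35,-0.1,0,60],[0,0,0,0,0,0,60],[0,0,0,0,0,0,60]]

```text
time: 10.25
tool_pos: [0.4564, 0.107, 0.1431]
tool_rot: [0.706, -0.705, 0.048, -0.05]
contact_force: [0.5, -1.3, 1.0]
gripper_width: 0.695
```

```bash
python3 - <<'E'
from a import *
st()
for n in('scene','top'):
  f=grab_frame(n)
  cv2.imwrite(f'pics/{n}9.png',f)
E
```

```text
t 10.25 pos [0.4564 0.107  0.1431] jaw yaw -8.0 tilt z [1.391e-01 9.903e-01 7.000e-04] F [ 0.5 -1.3  1. ] w 59.4 q [ 0.07 -0.17  2.11  0.    1.2   0.21]
```

View pics/scene9.png

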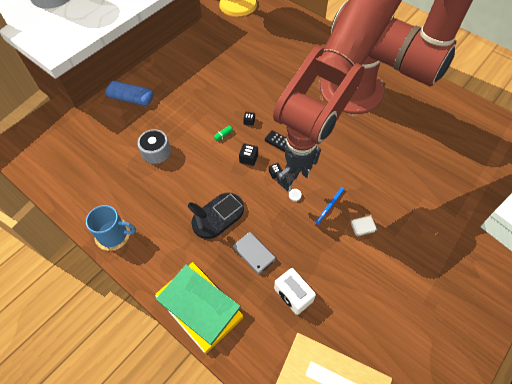

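View pics/top9.png

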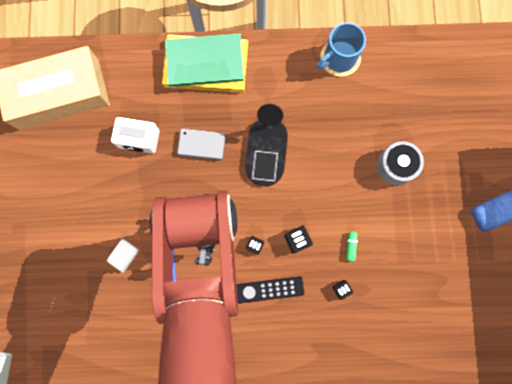

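```bash
cat > m.py <<'E'
from a import *
def bank(suf):
    T=cv2.imread(f"pics/top{suf}.png");S=cv2.imread(f"pics/scene{suf}.png")
    fb=lambda c,h:(h[...,1]<70)&(h[...,2]>130)
    (ka,),ma,ca=blob(S,(228,228,52,50),fb);(kb,),mb,cb=blob(T,(170,120,62,48),lambda c,h:(h[...,1]<70)&(h[...,2]>125))
    print("tri",tri(np.array(cv2.minAreaRect(ka)[0]) ,np.array(cv2.minAreaRect(kb)[0])))
    for n,k in(("scene",ka),("top",kb)): print(n,cv2.minAreaRect(onz(n,k,.02)[:,:2].astype(np.float32)))
    cv2.drawContours(cb,[((kb-[170,120]+.5)*4-.5).round().astype(int).reshape(-1,1,2)],-1,(0,0,255),1)
    cv2.drawContours(ca,[((ka-[228,228]+.5)*4-.5).round().astype(int).reshape(-1,1,2)],-1,(0,0,255),1)
    cv2.imwrite(f"pics/bk{suf}.png",np.hstack([ca[:192],cb[:192]]))
if __name__=="__main__": bank("9")
E
python3 m.py
```

```text
tri (array([0.66609554, 0.13120956, 0.01733872]), np.float64(0.0010004061632376377))
scene ((0.6665780544281006, 0.13166704773902893), (0.10287715494632721, 0.0625576600432396), 81.97441101074219)
top ((0.665808379650116, 0.13053181767463684), (0.10689970850944519, 0.06289834529161453), 81.4847640991211)
```

View pics/bk9.png

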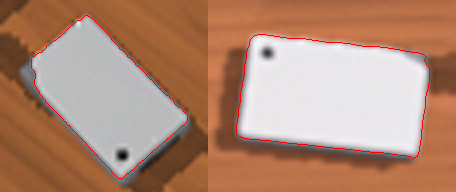

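>>> carry_out:
  rows:
    - [[0,0,0,-0.02,0,-0.6,55],[0,0,0,0,0,-0.6,55],[0,0,0,0,0,-0.3,55],[0,0,0,0,0,-0.1,55],[0,0,0,0,0,0,55]]

```text
time: 10.85
tool_pos: [0.455, 0.1069, 0.0777]
tool_rot: [-0.705, 0.705, -0.05, 0.049]
contact_force: [-0.6, -0.3, -0.7]
gripper_width: 0.645
```

>>> carry_out:
  rows:
    - [[0,0,0,0,0,0,55],[0,0,0,0,0,0,55],[0,0,0,0,0,0,55]]

```text
time: 11.15
tool_pos: [0.4554, 0.107, 0.0789]
tool_rot: [0.705, -0.705, 0.049, -0.05]
contact_force: [0.3, -0.1, -0.4]
gripper_width: 0.642
```

```bash
python3 - <<'E'
from a import *
st()
f=grab_frame('scene')
cv2.imwrite('pics/s10.png',cv2.resize(f[120:230,230:360],None,fx=6,fy=5.4,interpolation=cv2.INTER_CUBIC))
E
```

```text
t 11.15 pos [0.4554 0.107  0.0789] jaw yaw -7.99 tilt z [1.389e-01 9.903e-01 4.000e-04] F [ 0.3 -0.1 -0.4] w 54.8 q [ 0.07 -0.06  2.14  0.    1.07  0.21]
```

View pics/s10.png

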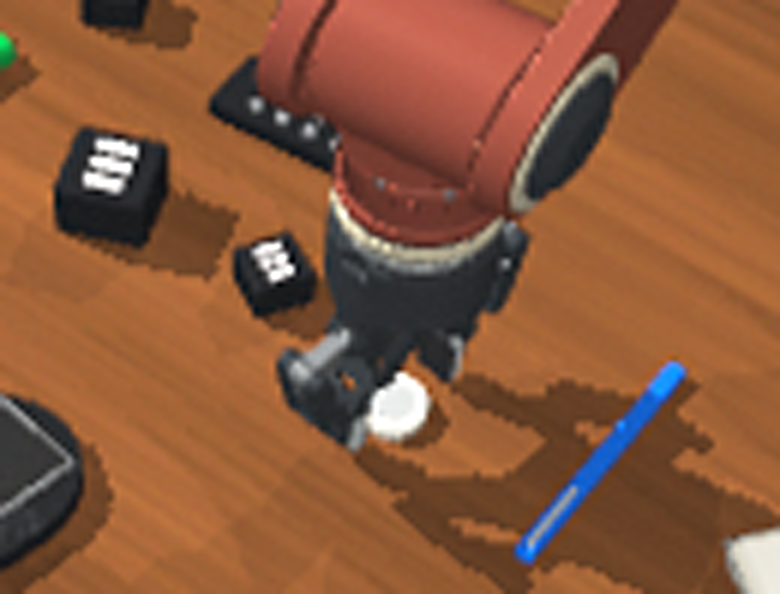

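>>> carry_out:
  rows:
    - [[0,0,0,0,0,-0.15,55],[0,0,0,0,0,0,50],[0,0,0,0,0,0,42],[0,0,0,0,0,0,30],[0,0,0,0,0,0,20]]

```text
time: 11.7
tool_pos: [0.455, 0.1069, 0.0722]
tool_rot: [0.705, -0.705, 0.049, -0.049]
contact_force: [-0.4, 1.5, 1.9]
gripper_width: 0.392
```

>>> carry_out:
  rows:
    - [[0,0,0,0,0,0,20],[0,0,0,0,0,0,20],[0,0,0,0,0,0,20]]

```text
time: 12.0
tool_pos: [0.455, 0.1069, 0.0721]
tool_rot: [0.705, -0.705, 0.049, -0.049]
contact_force: [0.5, -0.6, 2.0]
gripper_width: 0.387
```

>>> carry_out:
  rows:
    - [[0,0,0,0,0,0.3,20],[0,0,0,0,0,0.7,20],[0,0,0,0.3,0.05,0.7,20],[0,0,0,0.7,0.08,0,20],[0,0,0,0.8,0.1,0,20]]

```text
time: 12.5
tool_pos: [0.5278, 0.1163, 0.142]
tool_rot: [0.706, -0.705, 0.048, -0.05]
contact_force: [0.8, 0.2, -0.2]
gripper_width: 0.391
```

>>> carry_out:
  rows:
    - [[0,0,0,0.8,0.1,0,20],[0,0,0,0.8,0.1,0,20],[0,0,0,0.8,0.1,0,20],[0,0,0,0.7,0.07,0,20],[0,0,0,0.35,0,0,20]]

```text
time: 13.0
tool_pos: [0.6666, 0.1311, 0.1406]
tool_rot: [0.705, -0.705, 0.049, -0.05]
contact_force: [0.8, -0.9, -0.0]
gripper_width: 0.389
```

>>> carry_out:
  rows:
    - [[0,0,0,0,0,-0.3,20],[0,0,0,0,0,-0.3,20],[0,0,0,0,0,0,20],[0,0,0,0,0,0,20],[0,0,0,0,0,0,20]]

```text
time: 13.5
tool_pos: [0.6642, 0.1309, 0.116]
tool_rot: [-0.705, 0.705, -0.049, 0.049]
contact_force: [-0.2, 0.1, 0.9]
gripper_width: 0.391
```

```bash
python3 - <<'E'
from a import *
st()
f=grab_frame('scene')
cv2.imwrite('pics/s11.png',cv2.resize(f[170:290,200:330],None,fx=6,fy=5,interpolation=cv2.INTER_CUBIC))
E
```

```text
t 13.5 pos [0.6642 0.1309 0.116 ] jaw yaw -7.98 tilt z [ 0.1388  0.9903 -0.    ] F [-0.2  0.1  0.9] w 33.4 q [ 0.08  0.34  1.61 -0.    1.19  0.22]
```

View pics/s11.png

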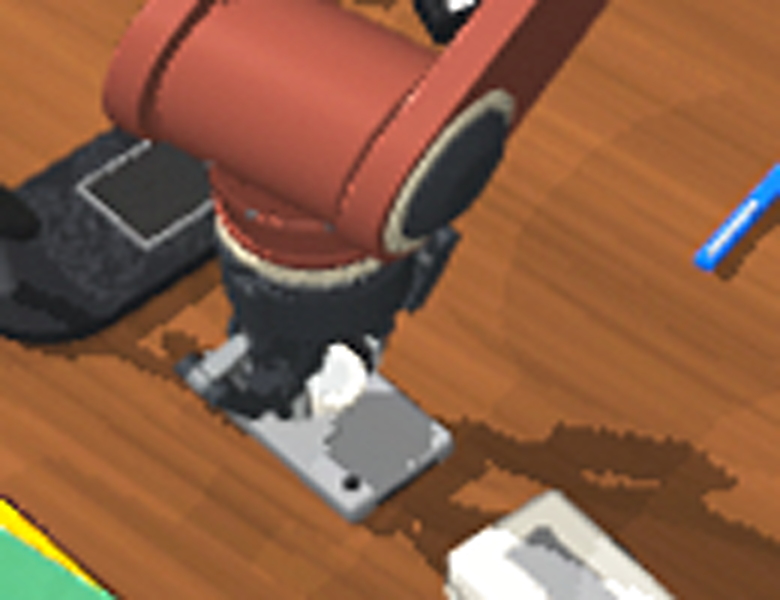

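```bash
python3 - <<'E'
from a import *
f=grab_frame('scene')
cv2.imwrite('pics/s12.png',cv2.resize(f[225:265,235:285],None,fx=15,fy=15,interpolation=cv2.INTER_CUBIC))
print((proj('scene',[[.6642,.1309,.116-.069+.005],[.6642,.1309,.116-.069+.012]])-[235,225])*15)
f=grab_frame('top')
cv2.imwrite('pics/t12.png',f)
E
```

```text
[[277.08397138 304.69527719]
 [276.42651656 287.78004783]]
```

View pics/s12.png

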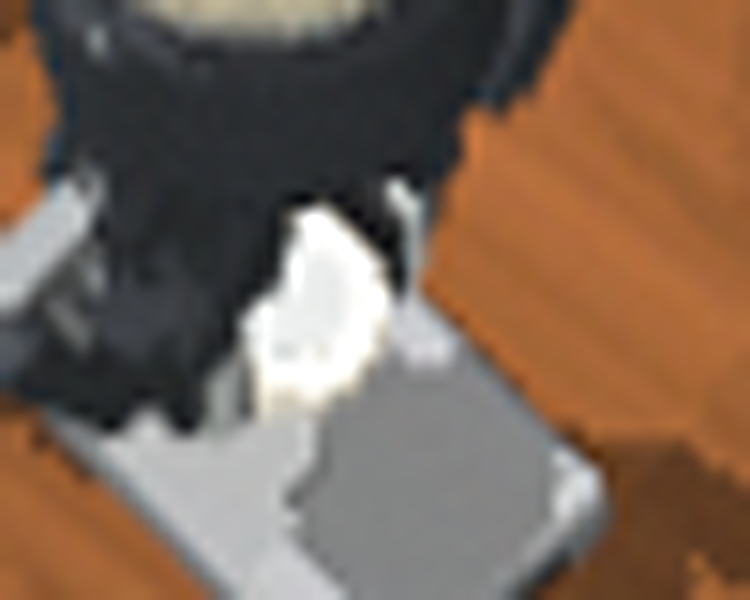

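View pics/t12.png

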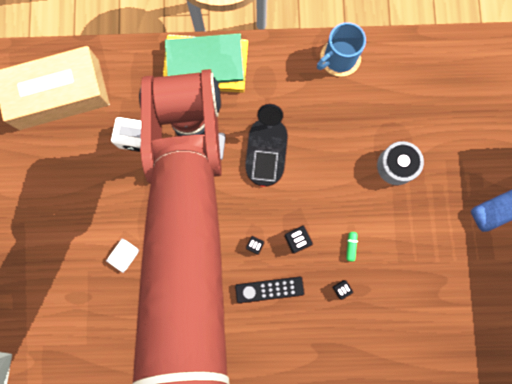

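>>> carry_out:
  rows:
    - [[0,0,0,0.04,0,-0.25,20],[0,0,0,0,0,-0.25,20],[0,0,0,0,0,0,20],[0,0,0,0,0,0,20],[0,0,0,0,0,0,20]]

```text
time: 14.15
tool_pos: [0.6664, 0.1309, 0.0958]
tool_rot: [-0.705, 0.705, -0.049, 0.049]
contact_force: [-0.5, -0.6, -0.3]
gripper_width: 0.392
```

>>> carry_out:
  rows:
    - [[0,0,0,0,0,0,20],[0,0,0,0,0,0,20]]

```text
time: 14.35
tool_pos: [0.6666, 0.1309, 0.0964]
tool_rot: [0.705, -0.705, 0.049, -0.05]
contact_force: [0.0, 0.0, -0.1]
gripper_width: 0.392
```

>>> carry_out:
  rows:
    - [[0,0,0,-0.01,0,-0.08,20],[0,0,0,0,0,0,20],[0,0,0,0,0,0,20],[0,0,0,0,0,0,20]]

```text
time: 14.75
tool_pos: [0.6659, 0.1309, 0.0927]
tool_rot: [-0.705, 0.705, -0.049, 0.049]
contact_force: [0.1, 0.1, -0.9]
gripper_width: 0.388
```

>>> carry_out:
  rows:
    - [[0,0,0,0,0,-0.03,20],[0,0,0,0,0,0,20],[0,0,0,0,0,0,20]]

```text
time: 15.05
tool_pos: [0.6662, 0.1309, 0.0922]
tool_rot: [0.705, -0.705, 0.049, -0.049]
contact_force: [-2.3, 0.0, 4.2]
gripper_width: 0.387
```

>>> carry_out:
  rows:
    - [[0,0,0,0,0,0,40],[0,0,0,0,0,0,50],[0,0,0,0,0,0,54],[0,0,0,0,0,0.3,54],[0,0,0,0,0,0.7,60]]

```text
time: 15.55
tool_pos: [0.6639, 0.1307, 0.1289]
tool_rot: [-0.705, 0.706, -0.052, 0.047]
contact_force: [0.7, 0.3, -0.1]
gripper_width: 0.703
```

>>> carry_out:
  rows:
    - [[0,0,0.5,-0.3,0,0.7,65],[0,0,1,-0.8,-0.3,0.2,70],[0,0,1,-0.8,-0.5,0,70],[0,0,1,-0.8,-0.7,0,70],[0,0,1,-0.8,-0.8,0,70]]

```text
time: 16.05
tool_pos: [0.525, 0.0386, 0.1685]
tool_rot: [-0.704, 0.704, 0.064, -0.063]
contact_force: [-0.4, -1.1, -0.2]
gripper_width: 0.824
```

>>> carry_out:
  rows:
    - [[0,0,1,-0.8,-0.8,0,70],[0,0,1,-0.7,-0.8,0,70],[0,0,1,-0.5,-0.8,0,70],[0,0,0.25,-0.15,-0.6,0,70],[0,0,0,0,0,0,70]]

```text
time: 16.55
tool_pos: [0.4395, -0.0832, 0.1686]
tool_rot: [-0.693, 0.694, 0.14, -0.139]
contact_force: [0.5, -0.2, -0.3]
gripper_width: 0.821
```

>>> carry_out:
  rows:
    - [[0,0,0,0,0,0,70],[0,0,0,0,0,0,70]]

```text
time: 16.75
tool_pos: [0.4404, -0.0805, 0.1679]
tool_rot: [0.693, -0.693, -0.141, 0.141]
contact_force: [-0.1, -0.7, -0.3]
gripper_width: 0.818
```

```bash
python3 - <<'E'
from m import *
st()
for n in('scene','top'):
  f=grab_frame(n)
  cv2.imwrite(f'pics/{n}13.png',f)
bank("13")
E
```

```text
t 16.75 pos [ 0.4404 -0.0805  0.1679] jaw yaw 23.04 tilt z [-3.914e-01  9.202e-01 -1.000e-04] F [-0.1 -0.7 -0.3] w 69.9 q [-0.35 -0.26  2.14  0.    1.26 -0.75]
tri (array([0.66612566, 0.13120555, 0.01731969]), np.float64(0.0010011710372821371))
scene ((0.6665807962417603, 0.13168631494045258), (0.10291608422994614, 0.0625576600432396), 81.97441101074219)
top ((0.6658344864845276, 0.13053138554096222), (0.10688670724630356, 0.0628785789012909), 81.4433822631836)
```

View pics/scene13.png

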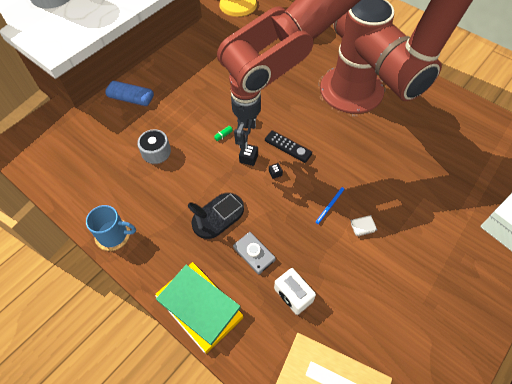

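View pics/top13.png

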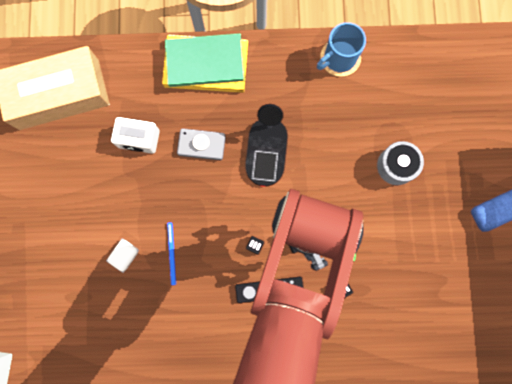

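View pics/bk13.png

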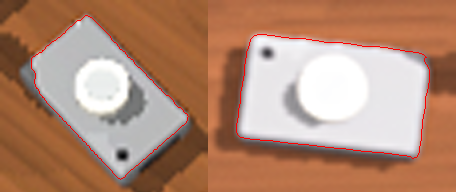

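```bash
python3 - <<'E'
from a import *
T=cv2.imread("pics/top13.png");S=cv2.imread("pics/scene13.png")
(kb,),_,_=blob(T,(188,128,26,28),lambda c,h:h[...,2]>245)
(ka,),_,_=blob(S,(243,238,22,24),lambda c,h:(h[...,2]>212))
print(tri(cen(ka),cen(kb)),onz("top",cen(kb),.032),onz("scene",cen(ka),.030),cv2.minAreaRect(kb),cv2.minAreaRect(ka))
E
```

```text
(array([0.66683651, 0.12980079, 0.03174191]), np.float64(0.0015245484674693342)) [[0.66721454 0.129152   0.032     ]] [[0.66585936 0.12992733 0.03      ]] ((201.0, 141.125), (16.0, 16.75), 90.0) ((253.0, 249.0), (13.75, 13.25), 90.0)
```

>>> carry_out:
  rows:
    - [[0,0,0,-0.01,-0.02,-0.6,70],[0,0,0,0,0,-0.6,70],[0,0,0,0,0,0,70],[0,0,0,0,0,0,70],[0,0,0,0,0,0,70]]

```text
time: 17.35
tool_pos: [0.4405, -0.0819, 0.1208]
tool_rot: [-0.692, 0.693, 0.142, -0.141]
contact_force: [0.1, 0.1, -0.1]
gripper_width: 0.818
```

```bash
python3 - <<'E'
from a import *
st()
f=grab_frame('scene')
cv2.imwrite('pics/s14.png',cv2.resize(f[80:190,190:320],None,fx=6,fy=5.4,interpolation=cv2.INTER_CUBIC))
E
```

```text
t 17.35 pos [ 0.4405 -0.0819  0.1208] jaw yaw 23.05 tilt z [-0.3915  0.9202 -0.0014] F [ 0.1  0.1 -0.1] w 69.8 q [-0.35 -0.19  2.17  0.    1.16 -0.75]
```

View pics/s14.png

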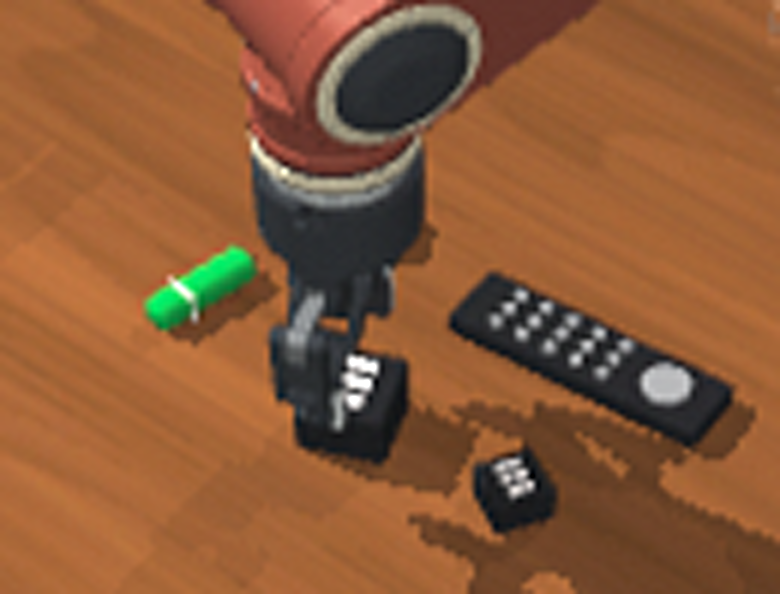

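>>> carry_out:
  rows:
    - [[0,0,0,0,0,-0.3,70],[0,0,0,0,0,-0.3,70],[0,0,0,0,0,-0.3,70],[0,0,0,0,0,-0.25,70],[0,0,0,0,0,0,70]]

```text
time: 17.9
tool_pos: [0.438, -0.0814, 0.0711]
tool_rot: [0.694, -0.692, -0.14, 0.142]
contact_force: [-0.7, -0.4, -0.7]
gripper_width: 0.82
```

>>> carry_out:
  rows:
    - [[0,0,0,0,0,0,70],[0,0,0,0,0,0,60],[0,0,0,0,0,0,50],[0,0,0,0,0,0,40],[0,0,0,0,0,0,30]]

```text
time: 18.4
tool_pos: [0.4402, -0.0822, 0.0743]
tool_rot: [-0.693, 0.693, 0.142, -0.14]
contact_force: [-0.4, 0.2, 3.2]
gripper_width: 0.556
```

>>> carry_out:
  rows:
    - [[0,0,0,0,0,0,30],[0,0,0,0,0,0,30],[0,0,0,0,0,0,30]]

```text
time: 18.7
tool_pos: [0.4402, -0.0822, 0.0743]
tool_rot: [-0.693, 0.693, 0.142, -0.141]
contact_force: [0.2, 0.2, 5.9]
gripper_width: 0.554
```

```bash
python3 - <<'E'
from a import *
st()
E
```

```text
t 18.7 pos [ 0.4402 -0.0822  0.0743] jaw yaw 23.01 tilt z [-0.3909  0.9204 -0.0011] F [0.2 0.2 5.9] w 47.3 q [-0.35 -0.1   2.18 -0.    1.06 -0.75]
```

>>> carry_out:
  rows:
    - [[0,0,0,0,0,0.3,30],[0,0,0,0,0,0.7,30],[0,0,-0.5,0.2,0,0.7,30],[0,0,-0.9,0.4,-0.2,0.3,30],[0,0,-0.9,0.5,-0.25,0,30]]

```text
time: 19.2
tool_pos: [0.4846, -0.1001, 0.1561]
tool_rot: [-0.701, 0.703, 0.085, -0.083]
contact_force: [-0.1, -0.4, -1.9]
gripper_width: 0.557
```

>>> carry_out:
  rows:
    - [[0,0,-0.9,0.6,-0.25,0,30],[0,0,-0.9,0.6,-0.3,0,30],[0,0,-0.9,0.6,-0.3,0,30],[0,0,-0.9,0.6,-0.3,0,30],[0,0,-0.9,0.6,-0.3,0,30]]

```text
time: 19.7
tool_pos: [0.6037, -0.1581, 0.1529]
tool_rot: [0.707, -0.706, 0.027, -0.026]
contact_force: [-0.7, 0.2, -1.6]
gripper_width: 0.555
```

>>> carry_out:
  rows:
    - [[0,0,-0.9,0.5,-0.2,0,30],[0,0,0,0,0,-0.4,30],[0,0,0,0,0,-0.4,30],[0,0,0,0,0,0,30],[0,0,0,0,0,0,30]]

```text
time: 20.2
tool_pos: [0.6216, -0.165, 0.1195]
tool_rot: [0.706, -0.705, 0.049, -0.046]
contact_force: [0.4, -0.3, -0.5]
gripper_width: 0.554
```

```bash
python3 - <<'E'
from a import *
st()
f=grab_frame('scene')
cv2.imwrite('pics/s15.png',f)
E
```

```text
t 20.2 pos [ 0.6216 -0.165   0.1195] jaw yaw -7.75 tilt z [0.1349 0.9909 0.001 ] F [ 0.4 -0.3 -0.5] w 47.3 q [-0.38  0.27  1.7   0.    1.18 -0.24]
```

View pics/s15.png

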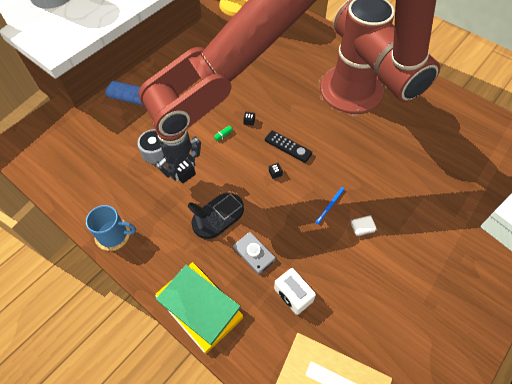

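>>> carry_out:
  rows:
    - [[0,0,-0.06,0.06,-0.055,-0.4,30],[0,0,0,0,0,-0.4,30],[0,0,0,0,0,-0.2,30],[0,0,0,0,0,0,30],[0,0,0,0,0,0,30]]

```text
time: 20.75
tool_pos: [0.6257, -0.168, 0.0809]
tool_rot: [0.705, -0.705, 0.05, -0.049]
contact_force: [0.1, 0.3, -0.8]
gripper_width: 0.555
```

>>> carry_out:
  rows:
    - [[0,0,0,0,0,0,30],[0,0,0,0,0,0,30]]

```text
time: 20.95
tool_pos: [0.6264, -0.1683, 0.0824]
tool_rot: [-0.705, 0.706, -0.049, 0.05]
contact_force: [-0.8, -0.2, -2.3]
gripper_width: 0.553
```

>>> carry_out:
  rows:
    - [[0,0,0,-0.05,0.025,-0.12,30],[0,0,0,0,0,0,30],[0,0,0,0,0,0,30],[0,0,0,0,0,0,30],[0,0,0,0,0,0,30]]

```text
time: 21.45
tool_pos: [0.624, -0.1671, 0.0768]
tool_rot: [-0.705, 0.705, -0.049, 0.05]
contact_force: [-0.6, -0.1, -1.9]
gripper_width: 0.554
```

```bash
python3 - <<'E'
from a import *
st()
E
```

```text
t 21.45 pos [ 0.624  -0.1671  0.0768] jaw yaw -8.03 tilt z [ 1.396e-01  9.902e-01 -1.000e-04] F [-0.6 -0.1 -1.9] w 47.3 q [-0.38  0.33  1.7  -0.    1.11 -0.24]
```

>>> carry_out:
  rows:
    - [[0,0,0,0,0,-0.05,30],[0,0,0,0,0,0,30],[0,0,0,0,0,0,30],[0,0,0,0,0,-0.02,30],[0,0,0,0,0,0,30]]

```text
time: 21.95
tool_pos: [0.6241, -0.1672, 0.0744]
tool_rot: [-0.705, 0.705, -0.049, 0.05]
contact_force: [-1.1, 0.1, 1.3]
gripper_width: 0.549
```

```bash
python3 - <<'E'
from a import *
st()
f=grab_frame('scene')
cv2.imwrite('pics/s16.png',cv2.resize(f[80:230,120:270],None,fx=4,fy=4,interpolation=cv2.INTER_CUBIC))
E
```

```text
t 21.95 pos [ 0.6241 -0.1672  0.0744] jaw yaw -8.03 tilt z [ 1.396e-01  9.902e-01 -1.000e-04] F [-1.1  0.1  1.3] w 46.9 q [-0.38  0.33  1.7  -0.    1.1  -0.24]
```

View pics/s16.png

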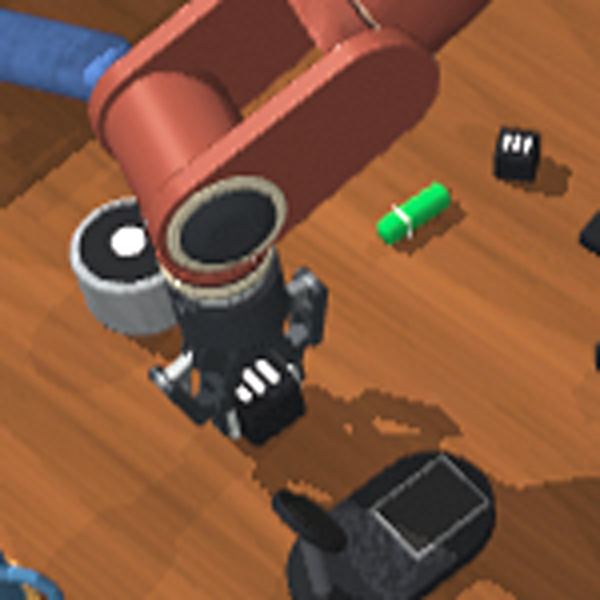

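>>> carry_out:
  rows:
    - [[0,0,0,0,0,0,55],[0,0,0,0,0,0,65],[0,0,0,0,0,0,70],[0,0,0,0,0,0.3,70],[0,0,0,0,0,0.7,70]]

```text
time: 22.5
tool_pos: [0.6221, -0.1664, 0.1117]
tool_rot: [0.706, -0.705, 0.052, -0.047]
contact_force: [0.2, 0.2, -0.4]
gripper_width: 0.819
```

>>> carry_out:
  rows:
    - [[0,0,0.5,-0.2,0,0.8,70],[0,0,1,-0.6,0.4,0.5,70],[0,0,1,-0.6,0.7,0.2,70],[0,0,1,-0.6,0.8,0,70],[0,0,1,-0.5,0.9,0,70]]

```text
time: 23.0
tool_pos: [0.5233, -0.0546, 0.1755]
tool_rot: [-0.704, 0.705, 0.063, -0.061]
contact_force: [0.5, 0.9, 0.2]
gripper_width: 0.821
```

>>> carry_out:
  rows:
    - [[0,0,1,-0.4,0.9,0,70],[0,0,1,-0.4,0.9,0,70],[0,0,1,-0.3,0.9,0,70],[0,0,1,-0.3,0.9,0,70],[0,0,1,-0.3,0.9,0,70]]

```text
time: 23.5
tool_pos: [0.4555, 0.1262, 0.1751]
tool_rot: [-0.683, 0.683, 0.184, -0.183]
contact_force: [0.5, 0.3, 0.4]
gripper_width: 0.82
```

>>> carry_out:
  rows:
    - [[0,0,1,-0.3,0.9,0,70],[0,0,1,-0.2,0.9,0,70],[0,0,1,-0.2,0.8,0,70],[0,0,1,-0.1,0.7,0,70],[0,0,1,-0.1,0.5,0,70]]

```text
time: 24.0
tool_pos: [0.4197, 0.2787, 0.1751]
tool_rot: [0.64, -0.64, -0.301, 0.299]
contact_force: [1.4, 0.2, 0.2]
gripper_width: 0.818
```

>>> carry_out:
  rows:
    - [[0,0,1,0,0.3,0,70],[0,0,0,0,0,0,70],[0,0,0,0,0,0,70],[0,0,0,0,0,0,70]]

```text
time: 24.4
tool_pos: [0.4201, 0.2883, 0.1742]
tool_rot: [-0.63, 0.63, 0.32, -0.32]
contact_force: [0.1, -0.5, -0.1]
gripper_width: 0.821
```

```bash
python3 - <<'E'
from m import *
st()
for n in('scene','top'):
  f=grab_frame(n)
  cv2.imwrite(f'pics/{n}17.png',f)
E
```

```text
t 24.4 pos [0.4201 0.2883 0.1742] jaw yaw 53.88 tilt z [-8.078e-01  5.895e-01 -3.000e-04] F [ 0.1 -0.5 -0.1] w 70.1 q [ 0.46 -0.11  1.99 -0.    1.25 -0.48]
```

View pics/scene17.png

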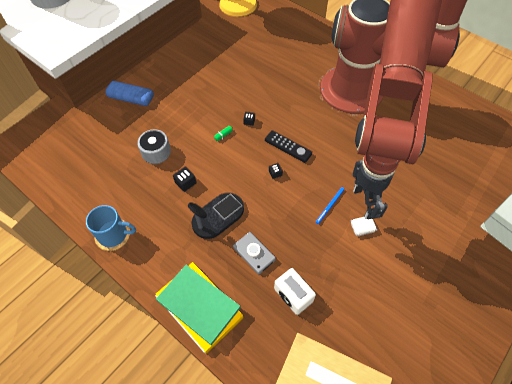

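View pics/top17.png

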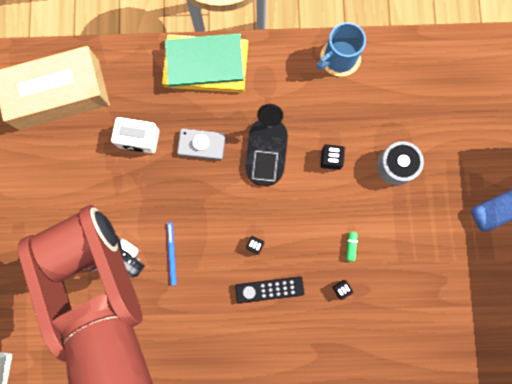

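```bash
cat > blk.py <<'E'
from a import *
def block(s):
    T=cv2.imread(f"pics/top{s}.png");S=cv2.imread(f"pics/scene{s}.png");P=[]
    for n,I,b in(("S",S,(177,170,16,18)),("T",T,(322,145,22,24))):
        x,y,w,h=b; c=cv2.resize(I[y:y+h,x:x+w],None,fx=4,fy=4,interpolation=cv2.INTER_CUBIC); m=(c.min(2)>110).astype(np.uint8)
        M=cv2.moments(m,True); P.append((np.array([M["m10"],M["m01"]])/M["m00"]+.5)/4-.5+[x,y])
    print(P,tri(*P),onz("scene",P[0],.042),onz("top",P[1],.042))
    (k,),m,c=blob(T,(316,138,36,36),lambda c,h:h[...,2]<75)
    Q=onz("top",k,.042)[:,:2].astype(np.float32); print(cv2.minAreaRect(Q))
if __name__=="__main__": block("17")
E
python3 blk.py
```

```text
[array([183.08742633, 174.85510806]), array([333.40749437, 154.66303531])] (array([ 0.62416995, -0.16617074,  0.04412159]), np.float64(0.0009612288632649407)) [[ 0.62317118 -0.16696449  0.042     ]] [[ 0.62494822 -0.16692084  0.042     ]]
((0.6201663017272949, -0.16275976598262787), (0.049583155661821365, 0.05363336578011513), 81.9635238647461)
```

>>> carry_out:
  rows:
    - [[0,0,0,-0.05,0.3,-0.3,70],[0,0,0,-0.03,0.24,-0.5,70],[0,0,0,0,0,-0.5,70],[0,0,0,0,0,0,70],[0,0,0,0,0,0,70]]

```text
time: 25.0
tool_pos: [0.4163, 0.3105, 0.1211]
tool_rot: [0.63, -0.63, -0.32, 0.321]
contact_force: [1.0, 0.2, 0.3]
gripper_width: 0.822
```

>>> carry_out:
  rows:
    - [[0,0,0,0,0,0,70],[0,0,0,0,0,0,70]]

```text
time: 25.2
tool_pos: [0.4174, 0.3108, 0.1231]
tool_rot: [0.63, -0.63, -0.322, 0.32]
contact_force: [-0.9, -0.8, -0.7]
gripper_width: 0.821
```

```bash
python3 - <<'E'
from a import *
st()
f=grab_frame('scene')
cv2.imwrite('pics/s18.png',cv2.resize(f[150:270,310:440],None,fx=6,fy=5,interpolation=cv2.INTER_CUBIC))
E
```

```text
t 25.2 pos [0.4174 0.3108 0.1231] jaw yaw 53.96 tilt z [-0.8086  0.5884 -0.001 ] F [-0.9 -0.8 -0.7] w 70.1 q [ 0.5  -0.01  2.    0.    1.15 -0.44]
```

View pics/s18.png

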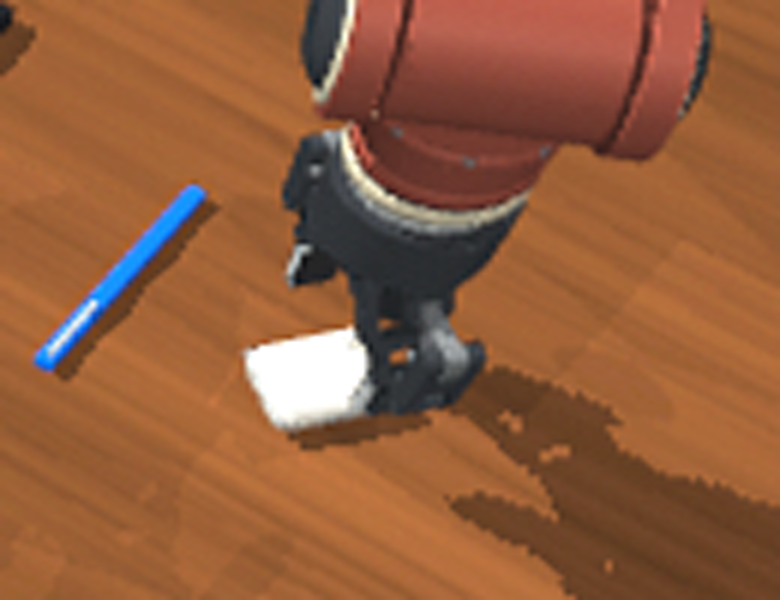

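>>> carry_out:
  rows:
    - [[0,0,0,-0.015,-0.02,-0.4,70],[0,0,0,0,0,-0.4,70],[0,0,0,0,0,-0.25,66],[0,0,0,0,0,0,64],[0,0,0,0,0,0,64]]

```text
time: 25.75
tool_pos: [0.4164, 0.3098, 0.0803]
tool_rot: [0.63, -0.63, -0.321, 0.321]
contact_force: [0.3, 0.3, 0.6]
gripper_width: 0.751
```

>>> carry_out:
  rows:
    - [[0,0,0,0,0,0,64],[0,0,0,0,0,0,64]]

```text
time: 25.95
tool_pos: [0.4167, 0.31, 0.0808]
tool_rot: [0.63, -0.63, -0.321, 0.32]
contact_force: [0.1, -0.8, 1.0]
gripper_width: 0.747
```

>>> carry_out:
  rows:
    - [[0,0,0,0,0,-0.17,64],[0,0,0,0,0,0,60],[0,0,0,0,0,0,50],[0,0,0,0,0,0,40],[0,0,0,0,0,0,30]]

```text
time: 26.45
tool_pos: [0.4162, 0.3097, 0.0732]
tool_rot: [-0.63, 0.63, 0.321, -0.321]
contact_force: [-0.4, 0.0, -0.6]
gripper_width: 0.524
```

>>> carry_out:
  rows:
    - [[0,0,0,0,0,0,30],[0,0,0,0,0,0,30],[0,0,0,0,0,0,30]]

```text
time: 26.75
tool_pos: [0.4162, 0.3097, 0.0732]
tool_rot: [0.63, -0.63, -0.321, 0.321]
contact_force: [0.9, -0.5, 1.0]
gripper_width: 0.523
```

```bash
python3 - <<'E'
from a import *
st()
f=grab_frame('scene')
cv2.imwrite('pics/s19.png',cv2.resize(f[150:270,310:440],None,fx=6,fy=5,interpolation=cv2.INTER_CUBIC))
E
```

```text
t 26.75 pos [0.4162 0.3097 0.0732] jaw yaw 53.97 tilt z [-8.087e-01  5.882e-01 -1.000e-04] F [ 0.9 -0.5  1. ] w 44.7 q [ 0.5   0.07  2.02  0.    1.06 -0.45]
```

View pics/s19.png

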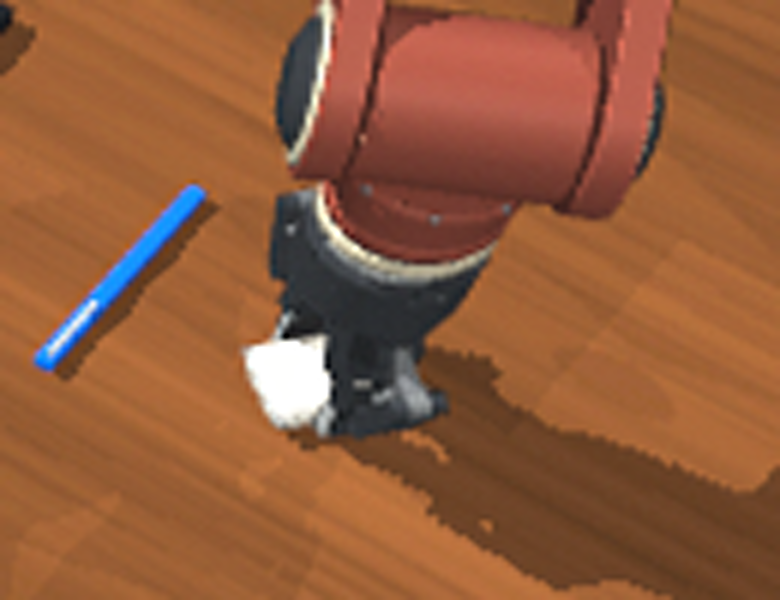

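>>> carry_out:
  rows:
    - [[0,0,0,0,0,0.3,30],[0,0,0,0,0,0.7,30],[0,0,0.5,0.1,-0.2,0.8,30],[0,0,0.7,0.3,-0.6,0.6,30],[0,0,0.7,0.4,-0.8,0,30]]

```text
time: 27.3
tool_pos: [0.4503, 0.2467, 0.1746]
tool_rot: [-0.606, 0.607, 0.366, -0.36]
contact_force: [1.1, -0.5, -0.0]
gripper_width: 0.524
```

>>> carry_out:
  rows:
    - [[0,0,0.7,0.5,-0.8,0,30],[0,0,0.7,0.5,-0.8,0,30],[0,0,0.7,0.5,-0.8,0,30],[0,0,0.7,0.5,-0.8,0,30],[0,0,0.7,0.5,-0.8,0,30]]

```text
time: 27.8
tool_pos: [0.5487, 0.0843, 0.1699]
tool_rot: [-0.558, 0.558, 0.434, -0.434]
contact_force: [0.8, 1.2, -1.2]
gripper_width: 0.524
```

>>> carry_out:
  rows:
    - [[0,0,0.6,0.4,-0.8,0,30],[0,0,0.5,0.4,-0.7,0,30],[0,0,0.5,0.3,-0.4,0,30],[0,0,0,0.2,-0.3,0,30],[0,0,0,0,0,0,30]]

```text
time: 28.3
tool_pos: [0.6008, -0.0035, 0.1696]
tool_rot: [-0.534, 0.535, 0.463, -0.463]
contact_force: [-0.1, 0.5, -0.9]
gripper_width: 0.527
```

>>> carry_out:
  rows:
    - [[0,0,0,0,0,0,30],[0,0,0,0,0,0,30]]

```text
time: 28.5
tool_pos: [0.5995, -0.0013, 0.169]
tool_rot: [0.534, -0.533, -0.464, 0.464]
contact_force: [0.2, -0.8, -0.8]
gripper_width: 0.528
```

```bash
python3 - <<'E'
from a import *
st()
for n in('scene','top'):
  f=grab_frame(n)
  cv2.imwrite(f'pics/{n}20.png',f)
E
```

```text
t 28.5 pos [ 0.5995 -0.0013  0.169 ] jaw yaw 82.02 tilt z [-9.903e-01  1.389e-01  8.000e-04] F [ 0.2 -0.8 -0.8] w 45.1 q [-0.13  0.11  1.78  0.    1.25 -1.56]
```

View pics/scene20.png

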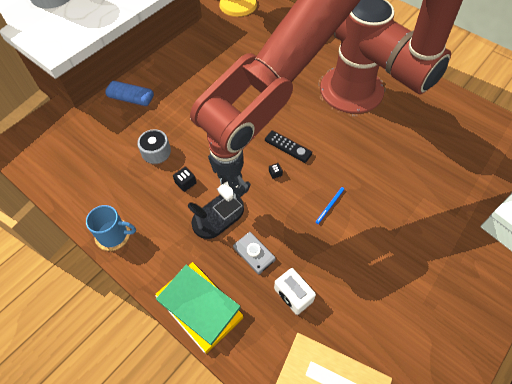

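>>> carry_out:
  rows:
    - [[0,0,0,0.25,-0.27,0,30],[0,0,0,0,0,-0.4,30],[0,0,0,0,0,-0.4,30],[0,0,0,0,0,-0.4,30],[0,0,0,0,0,-0.2,30]]

```text
time: 29.1
tool_pos: [0.6082, -0.0128, 0.1093]
tool_rot: [0.535, -0.532, -0.463, 0.465]
contact_force: [-0.2, -0.1, -1.4]
gripper_width: 0.528
```

>>> carry_out:
  rows:
    - [[0,0,0,0,0,0,30],[0,0,0,0,0,0,30],[0,0,0,0,0,0,30],[0,0,0,0,0,0,30]]

```text
time: 29.5
tool_pos: [0.6107, -0.0132, 0.1141]
tool_rot: [-0.533, 0.534, 0.464, -0.463]
contact_force: [-0.4, -0.5, 0.5]
gripper_width: 0.526
```

```bash
python3 - <<'E'
from a import *
st()
f=grab_frame('scene')
cv2.imwrite('pics/s21.png',cv2.resize(f[120:260,160:290],None,fx=5,fy=4.2,interpolation=cv2.INTER_CUBIC))
E
```

```text
t 29.5 pos [ 0.6107 -0.0132  0.1141] jaw yaw 81.97 tilt z [-0.9902  0.1396 -0.0018] F [-0.4 -0.5  0.5] w 44.9 q [-0.14  0.21  1.78  0.    1.15 -1.57]
```

View pics/s21.png

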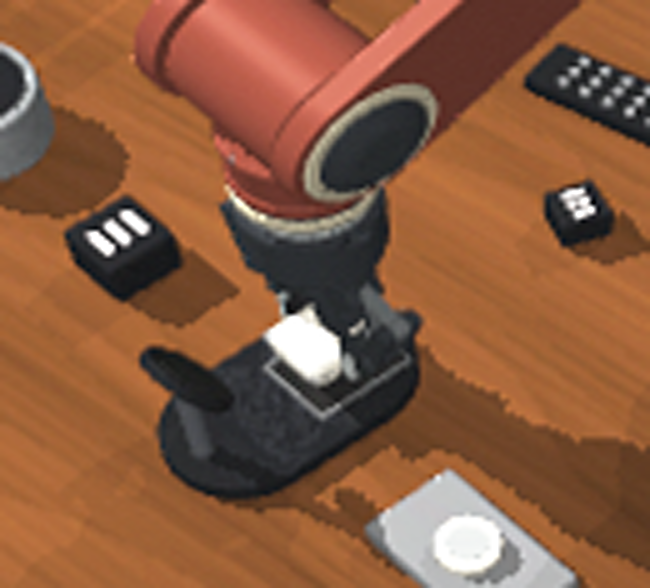

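>>> carry_out:
  rows:
    - [[0,0,0,0,0,-0.25,30],[0,0,0,0,0,-0.2,30],[0,0,0,0,0,-0.05,30],[0,0,0,0,0,0,30],[0,0,0,0,0,0,30]]

```text
time: 30.05
tool_pos: [0.6101, -0.0131, 0.0929]
tool_rot: [0.534, -0.534, -0.464, 0.464]
contact_force: [1.0, -0.2, 0.0]
gripper_width: 0.526
```

>>> carry_out:
  rows:
    - [[0,0,0,0,0,0,30],[0,0,0,0,0,0,30],[0,0,0,0,0,0,30]]

```text
time: 30.35
tool_pos: [0.6103, -0.0131, 0.0934]
tool_rot: [-0.534, 0.534, 0.464, -0.464]
contact_force: [0.3, 1.0, -0.6]
gripper_width: 0.527
```

>>> carry_out:
  rows:
    - [[0,0,0,0,0,-0.06,30],[0,0,0,0,0,0,30],[0,0,0,0,0,0,30],[0,0,0,0,0,0,30]]

```text
time: 30.75
tool_pos: [0.6101, -0.0131, 0.0907]
tool_rot: [-0.534, 0.534, 0.464, -0.464]
contact_force: [-0.6, 0.1, -0.8]
gripper_width: 0.524
```

>>> carry_out:
  rows:
    - [[0,0,0,0,0,-0.03,30],[0,0,0,0,0,0,30],[0,0,0,0,0,0,30]]

```text
time: 31.05
tool_pos: [0.6101, -0.0131, 0.0894]
tool_rot: [0.534, -0.534, -0.464, 0.464]
contact_force: [-0.1, 0.2, -0.6]
gripper_width: 0.525
```

```bash
python3 - <<'E'
from a import *
st()
E
```

```text
t 31.05 pos [ 0.6101 -0.0131  0.0894] jaw yaw 81.97 tilt z [-9.902e-01  1.396e-01  2.000e-04] F [-0.1  0.2 -0.6] w 44.8 q [-0.14  0.24  1.79 -0.    1.11 -1.57]
```

Basically at the dock's surface; one more small step, then release, straight up and back.

>>> carry_out:
  rows:
    - [[0,0,0,0,0,-0.015,30],[0,0,0,0,0,0,30],[0,0,0,0,0,0,30]]

```text
time: 31.35
tool_pos: [0.6103, -0.0131, 0.0892]
tool_rot: [-0.534, 0.534, 0.464, -0.464]
contact_force: [-1.0, 0.5, 2.1]
gripper_width: 0.527
```

>>> carry_out:
  rows:
    - [[0,0,0,0,0,0,50],[0,0,0,0,0,0,58],[0,0,0,0,0,0,64],[0,0,0,0,0,0.3,66],[0,0,0,0,0,0.7,66]]

```text
time: 31.85
tool_pos: [0.6082, -0.0129, 0.1269]
tool_rot: [0.535, -0.532, -0.462, 0.465]
contact_force: [0.6, 0.1, -0.6]
gripper_width: 0.771
```

>>> carry_out:
  rows:
    - [[0,0,0,-0.1,0,0.8,66],[0,0,0,-0.6,0,0.5,66],[0,0,0,-0.8,0,0.3,66],[0,0,0,-0.8,0,0,66],[0,0,0,-0.8,0,0,66]]

```text
time: 32.35
tool_pos: [0.4856, -0.0132, 0.1946]
tool_rot: [-0.533, 0.534, 0.464, -0.463]
contact_force: [0.2, -0.6, 0.2]
gripper_width: 0.772
```

>>> carry_out:
  rows:
    - [[0,0,0,-0.8,0,0,66],[0,0,0,-0.5,0,0,66],[0,0,0,-0.3,0,0,66],[0,0,0,0,0,0,66],[0,0,0,0,0,0,66]]

```text
time: 32.85
tool_pos: [0.4226, -0.0132, 0.1938]
tool_rot: [-0.533, 0.534, 0.464, -0.463]
contact_force: [1.3, 0.2, -0.2]
gripper_width: 0.77
```

```bash
python3 - <<'E'
from a import *
st()
for n in('scene','top'):
  f=grab_frame(n)
  cv2.imwrite(f'pics/{n}22.png',f)
E
```

```text
t 32.85 pos [ 0.4226 -0.0132  0.1938] jaw yaw 81.97 tilt z [-0.9902  0.1397 -0.002 ] F [ 1.3  0.2 -0.2] w 65.7 q [-0.21 -0.37  2.18  0.    1.33 -1.64]
```

View pics/scene22.png

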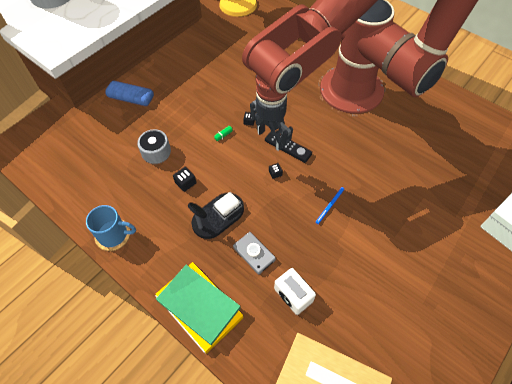

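View pics/top22.png

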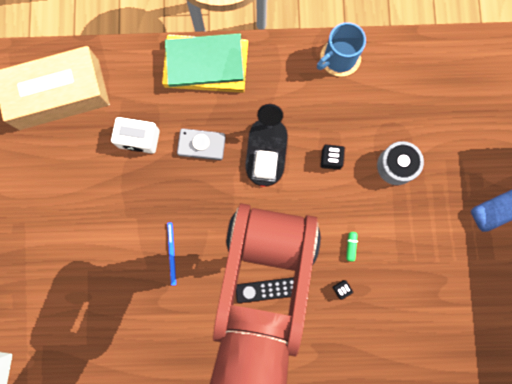

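```bash
python3 - <<'E'
from m import *
from blk import block
bank("22");block("22")
T=cv2.imread("pics/top22.png");S=cv2.imread("pics/scene22.png")
f=lambda c,h:(h[...,2]>170)
(kb,),_,cb=blob(T,(247,145,40,42),f);(ka,),_,ca=blob(S,(205,184,44,44),f)
print("case tri",tri(cv2.minAreaRect(ka)[0],cv2.minAreaRect(kb)[0]))
for z in(.034,.04):
  for n,k in(("scene",ka),("top",kb)): print(z,n,cv2.minAreaRect(onz(n,k,z)[:,:2].astype(np.float32)))
cv2.drawContours(cb,[((kb-[247,145]+.5)*4-.5).round().astype(int).reshape(-1,1,2)],-1,(0,0,255),1)
cv2.drawContours(ca,[((ka-[205,184]+.5)*4-.5).round().astype(int).reshape(-1,1,2)],-1,(0,0,255),1)
cv2.imwrite("pics/c22.png",cv2.resize(np.hstack([ca[:168],cb[:168]]),None,fx=2.3,fy=2.3))
(k,),_,_=blob(T,(188,128,26,28),lambda c,h:h[...,2]>240); print("puck",onz("top",cen(k),.032))
for nm,b,ff in (("pen",(160,215,22,78),lambda c,h:(abs(h[...,0]-110)<12)&(h[...,1]>120)),("balm",(340,226,24,40),lambda c,h:(abs(h[...,0]-65)<20)&(h[...,1]>100)&(h[...,2]>120))):
    (k,),_,_=blob(T,b,ff); print(nm,cv2.minAreaRect(onz("top",k,.01)[:,:2].astype(np.float32)))
E
```

```text
tri (array([0.66600311, 0.13132573, 0.01667533]), np.float64(0.0008426556255826512))
scene ((0.6665812134742737, 0.13168920576572418), (0.10292190313339233, 0.0625576600432396), 81.97441101074219)
top ((0.6655179858207703, 0.13052776455879211), (0.10689950734376907, 0.06322607398033142), 81.97158813476562)
[array([183.08858268, 174.86195866]), array([333.40903489, 154.67003223])] (array([ 0.62416558, -0.16618181,  0.04407017]), np.float64(0.0009613252776158171)) [[ 0.62318559 -0.16694531  0.042     ]] [[ 0.62493219 -0.16692345  0.042     ]]
((0.6201126575469971, -0.1627308428287506), (0.04967986419796944, 0.05369792506098747), 82.25457763671875)
case tri (array([ 0.61048586, -0.01928237,  0.04930612]), np.float64(0.012928188710322952))
0.034 scene ((0.6093961596488953, -0.0461181178689003), (0.11548306047916412, 0.08275698125362396), 81.4039306640625)
0.034 top ((0.6099000573158264, -0.014328762888908386), (0.0513685904443264, 0.06360465288162231), 81.75248718261719)
0.04 scene ((0.6116499304771423, -0.04332733899354935), (0.11481210589408875, 0.08227621763944626), 81.40393829345703)
0.04 top ((0.6086344718933105, -0.01419917680323124), (0.05108034238219261, 0.0632476657629013), 81.75242614746094)
puck [[0.6673768  0.12928367 0.032     ]]
pen ((0.4181731045246124, 0.20193596184253693), (0.13871192932128906, 0.011732461862266064), 3.360841751098633)
balm ((0.4107620418071747, -0.20035557448863983), (0.020144877955317497, 0.042313650250434875), 82.14309692382812)
```

View pics/c22.png

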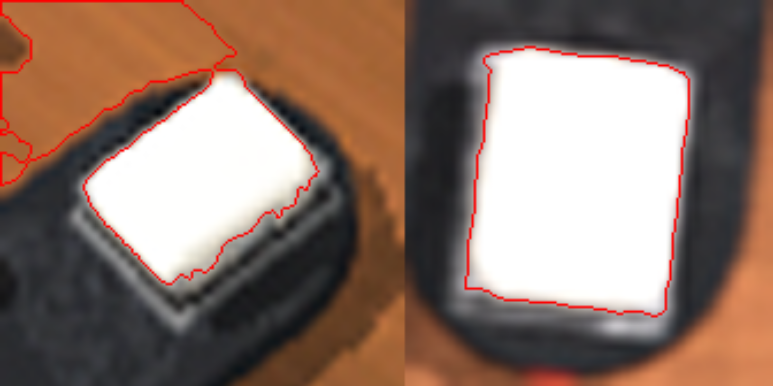

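```bash
python3 - <<'E'
from a import *
T=cv2.imread("pics/top22.png");S=cv2.imread("pics/scene22.png")
g=T[128:160,175:230].min(2); print(T[130:156:2,186:216:2].min(2))
f=lambda c,h:(h[...,2]>170)&(h[...,1]<45)
(ka,),_,ca=blob(S,(212,190,32,30),f)
for z in(.034,.04): print(z,cv2.minAreaRect(onz("scene",ka,z)[:,:2].astype(np.float32)))
(kb,),_,_=blob(T,(247,145,40,42),f);print(tri(cv2.minAreaRect(ka)[0],cv2.minAreaRect(kb)[0]))
for th in(238,244,250):
  (k,),m,c=blob(T,(186,128,30,28),lambda c,h:c.min(2)>th); print(th,cv2.fitEllipse(k),onz("top",cv2.fitEllipse(k)[0],.032),onz("top",cv2.fitEllipse(k)[0],.028))
x=cv2.resize(c,None,fx=3,fy=3)
c2=cv2.resize(S[234:268,230:276],None,fx=8,fy=8,interpolation=cv2.INTER_CUBIC)
h=max(x.shape[0],c2.shape[0]); pad=lambda i:cv2.copyMakeBorder(i,0,h-i.shape[0],0,0,0)
x=np.clip((x.astype(float)-200)*4.6,0,255).astype(np.uint8)
cv2.imwrite("pics/p22.png",np.hstack([pad(x),pad(c2)]))
E
```

```text
[[239 235 232 235 228 198 163 142 156 122 105  82  72  73  71]
 [203 238 237 238 237 235 229 230 234 230 228 223 221 222 198]
 [210 238 236 237 235 236 253 255 255 252 231 229 230 229 230]
 [238 237 237 236 244 255 255 255 255 255 255 231 228 229 229]
 [237 237 238 224 255 255 255 254 254 255 255 253 227 229 229]
 [236 237 229 223 255 255 254 254 253 254 255 255 229 230 230]
 [237 235 173 224 255 255 254 254 253 254 255 255 232 230 230]
 [238 221 163 201 255 255 254 254 253 254 255 255 229 230 230]
 [237 229 167 166 255 255 255 254 255 255 255 244 229 230 230]
 [237 237 201 167 173 255 255 255 255 255 240 229 230 230 230]
 [236 237 239 225 178 144 176 203 212 217 228 230 229 228 229]
 [239 238 238 238 231 227 231 230 229 229 229 230 229 229 230]
 [206 217 226 224 226 231 229 231 232 233 232 231 230 231 231]]
0.034 ((0.610023558139801, -0.012977689504623413), (0.049814287573099136, 0.06170658767223358), 81.57100677490234)
0.04 ((0.6122737526893616, -0.01037944108247757), (0.049524858593940735, 0.06134810671210289), 81.57093048095703)
(array([ 0.60974927, -0.01401301,  0.03240732]), np.float64(0.0011045849336333853))
238 ((200.9031982421875, 141.17910766601562), (16.477264404296875, 17.370622634887695), 99.89766693115234) [[0.66755166 0.12925474 0.032     ]] [[0.66860908 0.12970469 0.028     ]]
244 ((200.82937622070312, 141.28321838378906), (16.02353286743164, 16.80486488342285), 92.46620178222656) [[0.66731465 0.12942522 0.032     ]] [[0.66837118 0.1298758  0.028     ]]
250 ((200.76490783691406, 141.36151123046875), (15.463329315185547, 16.330461502075195), 86.24394226074219) [[0.66713705 0.12957371 0.032     ]] [[0.66819292 0.13002485 0.028     ]]
```

View pics/p22.png

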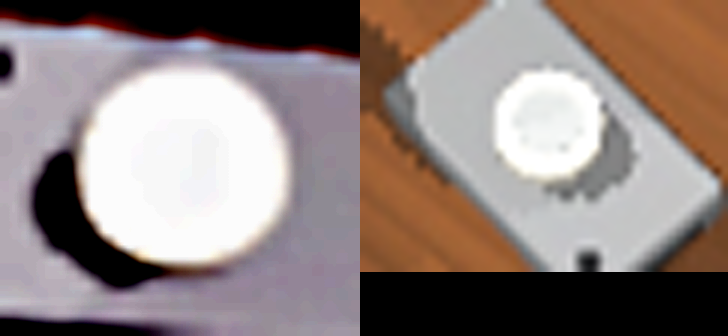

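```bash
python3 -c "
from a import *
st();print(job_done())"
```

```text
t 32.95 pos [ 0.4229 -0.0132  0.1935] jaw yaw 81.98 tilt z [-0.9902  0.1396 -0.0011] F [-0.7  0.5  0.8] w 66.1 q [-0.21 -0.37  2.18  0.    1.33 -1.64]
the job is handed in; nothing more can be done
None
```

I set everything out in the order you asked and handed the job in at about 33 s of the 104 s allowed. The gripper was open and clear of everything. The highest contact force I saw was about 6 N.

These are the last two-camera checks. The calibration is good to about 2 mm.

| Thing | Measured (m) | Target (m) | Result |
|---|---|---|---|
| Power bank | (0.666, 0.131) | (0.6657, 0.1308) | Within about 1 mm, lined up with the dock |
| Watch puck | About (0.667, 0.130), top at 0.032 | Middle of the bank | Flat, about 1–2 mm off the middle |
| Charger cube (the largest of the three) | (0.6242, -0.1662) | (0.6241, -0.1663) | On target, sockets up |
| Earbud case | (0.6097, -0.0140) | (0.6105, -0.0133) | About 1 mm off centre, within about 0.5° of square |

- **Pen and lip balm:** both measured where they lay at the start, within 0.1 mm and 0.4°.
- **Puck:** the two cameras disagreed by up to about 2 mm on its offset from the bank's middle. I left it, since re-gripping could not be checked any better than that.
- **Cube outline:** the dark-outline reading of the cube from the top camera came out about 5 mm off. I took that to be its visible side and shadow, and used the socket measurement instead.

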